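# Clamp the head tube with the folding crank

## Robot

A 6-joint arm with a two-finger parallel gripper is mounted at the origin on a cart in front of the work surface, level with it; the furniture and walls round the work are solid. World frame = base frame: x ahead of the robot, y to its left, z up, the work surface at z = 0. Lengths are in m, angles in rad, forces in N, time in s.
With the tool pointing down it reaches from about 0.3 to 0.95 m from the base axis. Payload 3.1 kg.
Tool frame: the origin (TCP) lies between the finger pads; the fingertips stand 25 mm ahead of it and the grasp point (between the pads) lies 6 mm ahead of it; z points along the fingers, y is the direction in which the jaws open and shut (so a half turn about z gives the same grasp; the last joint's range is limited). The gripper opens to 85 mm and grips with 20 to 120 N. Pads are 22 mm wide; open, the fingers measure 114 mm over their backs; the gripper's body (76 mm by 85 mm) begins 54 mm behind the grasp point. The pads swing forward as they close: fully open they stand 13 mm farther back than shut.
Start: joints at [-1.224, 0.308, 1.634, -0, 1.2, -0.07], TCP at [0.253, -0.572, 0.256] pointing down, gripper open.
Joint ranges: [-3.06, 3.06], [-0.79, 1.96], [0.05, 2.63], [-1.19, 4.34], [0.05, 2.64], [-2.94, 2.94]. Speed limits (rad/s): [2.79, 2.79, 3.14, 3.14, 3.14, 3.14].

## Interface

Orientations are given as a unit quaternion [w, x, y, z].
In Python, from plant import read_state, viewer, sign_off gives the robot as it stands.
- The arm moves only by the tool move_arm, never from a script. Its argument "plan" is text: rows parted by semicolons, each of 7 numbers parted by spaces: the shift along the world's x, y, z as a fraction of full scale, then the turn, a rotation vector about the world's x, y, z as a fraction of full scale, then the closure, from 0 (fully open) to 1 (shut). A call has 1 to 8 rows; each row shifts and turns the pose as measured when the row begins; what a row does not reach is not made up. Full scale, the value 1, is 4 cm for a shift and 6 degrees for a turn. A row lasts 1/8 s, in which the tool goes at most 62.5 mm and 10.7 degrees, less where a joint would pass 70% of its speed; a pose out of reach is approached as far as the arm can. A call with a number of a shift or a turn outside -1 to 1 is refused whole. A call with a gripper value outside its range is refused whole. The fingers move at their own pace and stop on an object; "newtons" is the grip in N (left out, the last holds). Time passes only in rows, so rows that do not move let the fingers close. It gives the time, the measured TCP pose, the force and the opening at its end, in the units of the state.
- read_state(): the state, without advancing time (a new reading comes with each control period).
- viewer.snapshot(name): name is "scene" or "top"; returns (picture, depth): 384x512x3 uint8, red, green, blue; 384x512 float32, m along the optical axis (not along the pixel's ray), 0 where there is no reading.
- viewer.camera_model(name): a dict with "intrinsics" (3x3 intrinsics, pixels), "dist_coeffs" ([k1, k2, p1, p2, k3] as OpenCV has them; the pictures are not rectified), "position" and "orientation" of the camera in the world. Camera axes: x right, y down, z forward; pixel columns grow to the right and rows downward; lengths in m; the calibration is good to about 2 mm. A picture is of the moment at which its call begins. camera_model takes no time and is no camera call.
- sign_off(): hands the job in, once; it reports no verdict.
The state is a dict: "time": time; "qpos": joint angles; "joint_vel": joint speeds; "tau": joint torques, N m; "ee_pos": TCP position; "orientation": TCP orientation; "ft_force": force on the tool from outside, world axes, zero at the start; "moment": the same for the moment, N m; "gripper_width": finger opening in m.
Only numpy, scipy, OpenCV 4.12 (cv2) and the standard library are available. Lean on these libraries where they do the work, as an engineer would, in place of code of your own. Each camera call takes 0.05 s, during which the arm holds its last target.

## Task

Take the short head tube that stands to the right of the long pipe (not the one beside the saw) and stand it upright between the jaws of the crank clamp and let go of it. Then swing the folded crank handle fully upright and turn the crank clockwise (seen from above) until it comes to its stop, so that the sprung jaw holds the tube in the V. Finally fold the handle fully down again over the hub and leave the mug and the lying tube offcut where they are.

Things in the scene. Friction and masses are not known exactly. Their poses are not given: they have to be found in the camera images.
- tube_mid (a point): centre, half-way up, of the head tube: a plain pale steel tube standing upright on the bench to the right of the long pipe (the similar one at the back beside the saw stays), 45 mm diameter (49 mm over the rings at its ends), 110 mm tall, 0.35 kg. Treat it as solid. Its z axis is the tube's axis.
- head_tube: the same head tube; origin at the centre of its underside
- clamp: the crank clamp, a fixed low steel fixture 340 x 110 mm, bed 14 mm above the bench. Origin under its centre; x across it (away from the robot at yaw 0), y along it towards the crank gearbox, z up. At its -y end a fixed steel V jaw, nearer the gearbox the moving jaw with a black rubber pad; jaws 60 mm high above the bench, 70 mm wide in x, open to both x sides.
- seat (a point): point on the clamp's bed where the axis of the clamped tube stands; axes as the clamp's. The V jaw on the -y side touches a tube that stands here; the rubber pad on the +y side is 50 mm from this point with the crank at 0 (47 mm at 0.6 rad). A tube stood 5 to 15 mm to the +y side of this point clears both jaws; cranking pushes it into the V.
- crank_axis (a point): point on the vertical axis of the crank, 79 mm above the bench, in the middle of the crank arm, 180 mm along +y from the seat. The top of the gearbox (96 x 100 mm, centred here) is 60 mm above the bench; a hub cap of 11 mm radius rises on this axis to 105 mm above the bench.
- hinge_pin (a point): middle of the pin on which the handle folds, at the outer end of the crank arm, 65 mm from the crank axis, 88 mm above the bench. The pin is level and square to the arm; the handle folds in the upright plane through the arm, its grip inward over the hub.
- grip_end (a point): centre of the rounded free end of the handle's grip, 74 mm from the hinge pin. The grip is a black bar of 25 mm diameter that ends 12.5 mm beyond this point and runs straight 40 mm back from it towards the pin; then a 12 mm steel shank. Folded, this point is 2 mm short of the crank axis and 120 mm above the bench; upright, 74 mm straight above the pin.
- handle (a joint): fold angle of the handle, rad: 0 folded down (grip leaning 0.44 rad above level, inward over the hub), 1.13 fully upright against its stop. Friction of about 0.07 N m holds it where it is left; about 1 N at the grip moves it.
- crank (a joint): angle of the crank, rad, grows clockwise seen from above; at 0 the arm points along the clamp's +x. Stop at 7.55. Friction about 0.15 N m (2.5 N at the handle). Each rad moves the jaw 4.8 mm towards the V; the pad meets the tube at about 5.8 rad, then its spring yields up to 8 mm, so the end is only slightly heavier. Stays where it is left.
- jaw_pad: the moving jaw's rubber pad, 62 x 10 x 42 mm, sprung (about 1.5 N per mm). Origin at the centre of its lower edge, 15 mm above the bench.
- cup: blue-grey mug, a bystander, 92 mm tall; origin under its centre
- offcut: offcut of tube lying on the bench, 44 mm diameter, 90 mm long, a bystander; origin under its centre
Mind the look-alikes: they are no part of the job. What is shaped like the head_tube but green or yellow is not meant.

How it is judged:
On the way, in this order (a step that is already met when the one before it is completed fails the run):
1. the head tube stands upright on the clamp's bed between the jaws, let go (horizontal distance between tube_mid and seat below 0.03 m and angle between tube_mid's own z axis and vertical below 0.1 rad and z of tube_mid in the frame of seat below 0.06 m and contact force between the fingers and head_tube below 0.1 N), for 0.2 s.
2. the handle is swung upright (within 0.15 rad of its stop) (value of joint handle above 0.98 rad), for 0.2 s.
3. the crank is turned, handle still up, until the pad presses the tube with over 7 N (contact force between jaw_pad and head_tube above 7 N and value of joint handle above 0.8 rad), for 0.2 s.
4. the handle is folded down again (within 0.2 rad) (value of joint handle below 0.2 rad), for 0.2 s.
At the end, for the whole second after the job is handed in: The head tube stands on the clamp's bed, upright within 0.08 rad, within 6 mm of its place in the V, pressed by the sprung pad with more than 7 N; the handle is folded to within 0.2 rad of fully down; crank and tube are at rest (contact force between jaw_pad and head_tube above 7 N and horizontal distance between tube_mid and seat below 0.006 m and angle between tube_mid's own z axis and vertical below 0.08 rad and z of tube_mid in the frame of seat below 0.06 m and value of joint handle below 0.2 rad and velocity of joint crank below 0.05 rad/s and linear speed of head_tube below 0.02 m/s); the robot touches nothing.
It fails at once if the mug or the lying offcut is shifted by more than 30 mm (distance of any of cup, offcut from where it was at the start of the episode above 0.03 m).
It also fails if it takes over 72 s, if anything falls off the work surface, if the arm or the gripper's body presses on something with over 40 N, if the wrist force passes 120 N, or if a joint passes its speed limit or range.

## Working session

There is one attempt and no reset: what is moved stays moved. The work goes in short steps, Python scripts to look and compute and a tool call to move; the robot and the scene stay as the last step left them, time stands still between calls to the robot, and variables do not carry over. Pictures are saved under pics/ and viewed, and the job is handed in when it is done.

Besides the shell and the picture viewer there is one more tool, called after "Call:" in YAML: its name, and indented under it one key for each argument. move_arm: Moves the arm, as the interface text tells. Its arguments: {"type":"object","properties":{"plan":{"type":"string"},"newtons":{"type":"number"}},"required":["plan"]}

```bash
ls; mkdir -p pics; cat > h.py <<'E'
import numpy as np, cv2
from plant import read_state, viewer, sign_off
from scipy.spatial.transform import Rotation as R
def snap(n,tag):
    im,d=viewer.snapshot(n); cv2.imwrite(f'pics/{tag}.png',im[:,:,::-1]); np.savez(f'pics/{tag}.npz',im=im,d=d); return im,d
def cam(n):
    c=viewer.camera_model(n); q=np.array(c['orientation'],float)
    return np.array(c['intrinsics'],float).reshape(3,3),np.array(c['dist_coeffs'],float),np.array(c['position'],float),R.from_quat(q[[1,2,3,0]]).as_matrix()
def ray(n,u,v):
    K,D,p,Rm=cam(n); x=cv2.undistortPoints(np.array([[[u,v]]],float),K,D)[0,0]; return p,Rm@np.array([x[0],x[1],1])
def atz(n,u,v,z):
    p,r=ray(n,u,v); return p+r*(z-p[2])/r[2]
def atd(n,u,v,d):
    p,r=ray(n,u,v); return p+r*d
def cloud(n,d):
    K,D,p,Rm=cam(n); h,w=d.shape; uv=np.stack(np.meshgrid(np.arange(w),np.arange(h)),-1).reshape(-1,1,2).astype(float)
    x=cv2.undistortPoints(uv,K,D)[:,0]; r=np.c_[x,np.ones(len(x))]@Rm.T
    P=p+r*d.reshape(-1,1); P[d.ravel()==0]=np.nan; return P.reshape(h,w,3)
def proj(n,P):
    K,D,p,Rm=cam(n); return cv2.projectPoints((np.atleast_2d(P)-p)@Rm,np.zeros(3),np.zeros(3),K,D)[0][:,0]
def crop(im,x0,y0,x1,y1,k,tag):
    cv2.imwrite(f'pics/{tag}.png',cv2.resize(im[y0:y1,x0:x1,::-1],None,fx=k,fy=k,interpolation=cv2.INTER_CUBIC))
E
python3 - <<'E'
from h import *
s=read_state(); print(s)
for n in('scene','top'): snap(n,n+'0'); print(n,cam(n)[2],cam(n)[3][:,2],cam(n)[0][0,0])
E
```

```text
pics
{'time': 0.0, 'qpos': array([-1.22368592e+00,  3.09017878e-01,  1.63517953e+00, -2.04562195e-05,
        1.19967229e+00, -6.97040361e-02]), 'joint_vel': array([-0.00083528,  0.00079658, -0.00082333, -0.0010179 , -0.00092159,
       -0.00013045]), 'tau': array([-1.95510361e-04, -4.15251446e+01, -2.76665264e+01, -1.11843715e-04,
        1.03789789e-02,  9.72288916e-06]), 'ee_pos': array([ 0.25274187, -0.57079398,  0.25504232]), 'orientation': array([-1.12626933e-03,  9.78360300e-01,  2.06905356e-01, -1.66846656e-04]), 'ft_force': array([ 0.3485583 ,  0.54818974, -0.28939435]), 'moment': array([0.01045007, 0.01609529, 0.02279947]), 'gripper_width': 0.0853682179435263}
scene [-0.15704025  0.71858177  0.55611447] [ 0.63395143 -0.64038278 -0.43360752] 373.7927649040096
top [0.4188854  0.00624207 1.2331147 ] [ 0.08998433 -0.00700931 -0.99591852] 347.9283683559531
```

View pics/scene0.png

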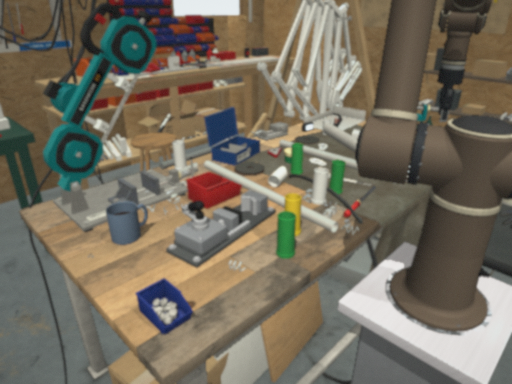

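View pics/top0.png

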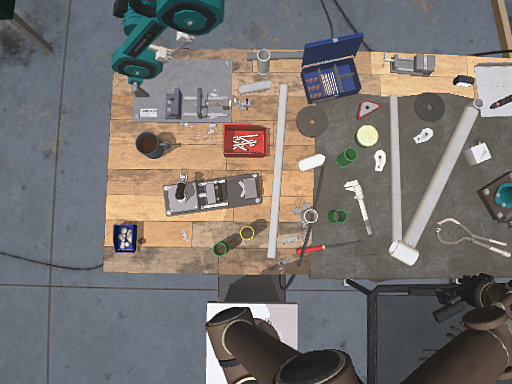

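Candidates in the top view: a pale tube right of the long pipe at (310,215); a pale tube beside the saw at (264,60), which stays; the lying offcut at (312,162); green tubes at (347,157), (338,215) and (220,249); a yellow tube at (247,233). By the description I choose (310,215), and I'll check it in a close crop.

```bash
python3 - <<'E'
from h import *
a=np.load('pics/top0.npz');im,d=a['im'],a['d']
crop(im,270,140,370,240,6,'c_tube'); crop(im,150,160,280,230,6,'c_clamp')
P=cloud('top',d)
for u,v in [(310,215),(310,210),(304,215),(316,215),(180,190),(190,195),(215,190),(240,190)]: print(u,v,P[v,u].round(4))
b=np.load('pics/scene0.npz');crop(b['im'],160,150,360,280,4,'c_s')
# tube
m=(P[:,:,2]>.09)&(P[:,:,2]<.13); m[:200]=0;m[232:]=0;m[:,:298]=0;m[:,324:]=0
Q=P[m]; print(len(Q),Q.mean(0),Q.min(0),Q.max(0)); 
c,r=cv2.minEnclosingCircle(Q[:,:2].astype(np.float32)); print(c,r)
E
```

```text
310 215 [ 4.586e-01 -2.039e-01 -2.000e-04]
310 210 [ 0.4725 -0.1896  0.0842]
304 215 [ 0.4549 -0.1655  0.1113]
316 215 [ 0.4557 -0.2072  0.0967]
180 190 [0.5307 0.2343 0.1242]
190 195 [0.5206 0.2133 0.0578]
215 190 [0.541  0.1312 0.0337]
240 190 [0.5437 0.0452 0.0155]
64 [ 0.45289028 -0.18695387  0.10451283] [ 0.4324453  -0.2083895   0.09058921] [ 0.47461024 -0.1648475   0.11345381]
(0.45271140336990356, -0.18693961203098297) 0.022663075476884842
```

View pics/c_tube.png

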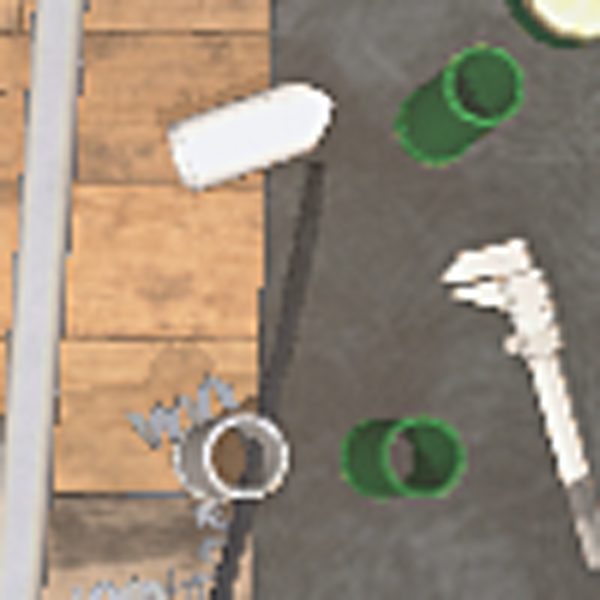

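View pics/c_clamp.png

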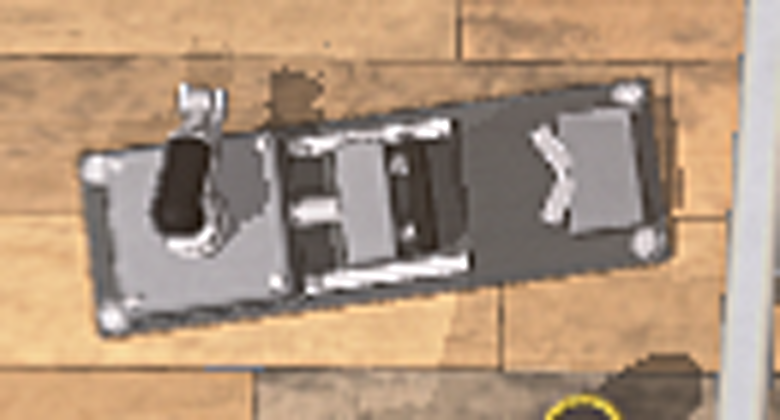

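View pics/c_s.png

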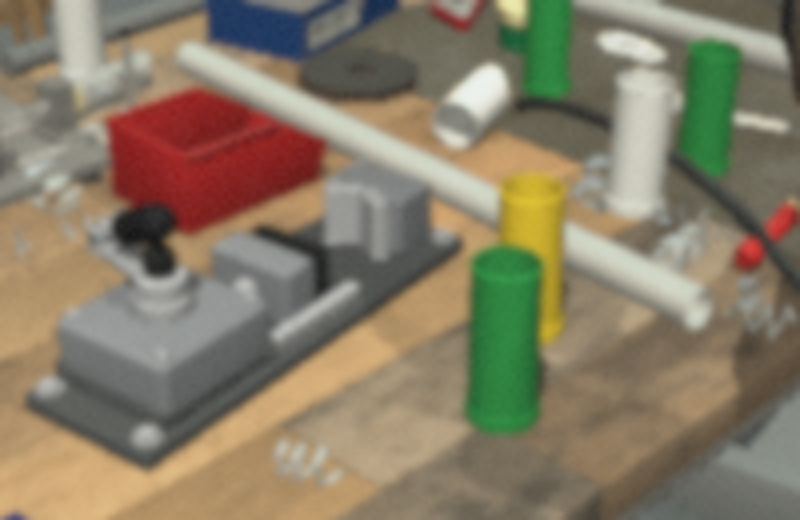

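```bash
cat >> h.py <<'E'
def c2p(x,y,x0,y0,k): return x0+(x+.5)/k-.5, y0+(y+.5)/k-.5
E
python3 - <<'E'
from h import *
a=np.load('pics/top0.npz');im,d=a['im'],a['d']; P=cloud('top',d)
C=np.array([atz('top',*c2p(x,y,150,160,6),.014)[:2] for x,y in[(80,155),(648,80),(672,258),(102,335)]])
print(C, [np.linalg.norm(C[i]-C[(i+1)%4]) for i in range(4)], C.mean(0))
Rr=(cv2.minAreaRect(C.astype(np.float32)));print(Rr)
yv=(C[0]-C[1]+C[3]-C[2]);yv/=np.linalg.norm(yv); yaw=np.arctan2(-yv[0],yv[1]);print('yaw',yaw)
# depth of gearbox top, jaws tops
m=(abs(P[:,:,2]-.06)<.006); m[:165]=0;m[222:]=0;m[:,:155]=0;m[:,275:]=0
n,l,st,ce=cv2.connectedComponentsWithStats(m.astype(np.uint8))
Rm=np.array([[np.cos(yaw),-np.sin(yaw)],[np.sin(yaw),np.cos(yaw)]])
for i in range(1,n):
  if st[i,4]>20:
    Q=(P[l==i][:,:2]-C.mean(0))@Rm; print(st[i],Q.min(0),Q.max(0),P[l==i][:,2].mean())
m=(P[:,:,2]>.07)&(P[:,:,2]<.2); m[:165]=0;m[222:]=0;m[:,:155]=0;m[:,275:]=0
for v,u in zip(*np.nonzero(m)): print(u,v,((P[v,u,:2]-C.mean(0))@Rm).round(3),P[v,u,2].round(3),end=' | ')
print()
for nm,x,y,z in[('pinL',183,100,.088),('pinR',220,100,.088),('hub',190,240,.1),('gripend',180,225,.12),('padR',435,200,.057),('V apex',572,178,.06),('Vtop',540,133,.06),('Vbot',550,222,.06)]:
  p=atz('top',*c2p(x,y,150,160,6),z); print(nm,p.round(4),((p[:2]-C.mean(0))@Rm).round(4))
E
```

```text
[[ 0.55744877  0.3180955 ]
 [ 0.6052711  -0.01620698]
 [ 0.50022049 -0.03112487]
 [ 0.45169359  0.30173163]] [np.float64(0.33770567760567766), np.float64(0.10610454248429559), np.float64(0.3363752539196244), np.float64(0.10701372003001368)] [0.52865849 0.14312382]
((0.5283957123756409, 0.1433676779270172), (0.10700669884681702, 0.33770567178726196), 8.140995025634766)
yaw 0.14342556992161548
[239 178  19  21 298] [-0.03518459 -0.15513315] [ 0.0346846  -0.09717377] 0.059251772324836575
[167 182  32  31 597] [-0.04888118  0.0468928 ] [0.04708077 0.14734837] 0.05924434422401699
[205 183  11  21 160] [-0.03508256 -0.01324229] [0.03326792 0.01629055] 0.05777991170409681
[217 183   5  13  32] [-0.01169096 -0.03394295] [ 0.03015668 -0.0238475 ] 0.056514313104935765
180 174 [0.071 0.089] 0.096 | 181 174 [0.072 0.087] 0.089 | 180 175 [0.069 0.09 ] 0.092 | 181 175 [0.068 0.087] 0.093 | 182 175 [0.068 0.083] 0.094 | 183 175 [0.067 0.08 ] 0.097 | 184 175 [0.067 0.077] 0.091 | 185 175 [0.066 0.073] 0.094 | 186 175 [0.066 0.071] 0.091 | 187 175 [0.067 0.068] 0.087 | 179 176 [0.066 0.094] 0.093 | 1
[... 7377 characters left out ...]
088] 0.084 | 185 200 [-0.014  0.087] 0.07 | 178 201 [-0.014  0.11 ] 0.074 | 179 201 [-0.015  0.107] 0.073 | 180 201 [-0.016  0.101] 0.086 | 181 201 [-0.017  0.099] 0.083 | 182 201 [-0.017  0.095] 0.083 | 183 201 [-0.017  0.094] 0.074 | 184 201 [-0.017  0.091] 0.072 | 180 202 [-0.018  0.104] 0.072 | 181 202 [-0.019  0.101] 0.073 | 
pinL [0.5803 0.2428 0.088 ] [0.0653 0.0912]
pinR [0.5804 0.2222 0.088 ] [0.0626 0.0708]
hub [0.5016 0.2342 0.1   ] [-0.0137  0.094 ]
gripend [0.5082 0.2358 0.12  ] [-0.007   0.0947]
padR [0.5289 0.1045 0.057 ] [-0.0053 -0.0382]
V apex [0.5419 0.0271 0.06  ] [-0.0035 -0.1167]
Vtop [0.5673 0.0455 0.06  ] [ 0.0243 -0.1021]
Vbot [0.5168 0.0392 0.06  ] [-0.0266 -0.1011]
```

The crop confirms it: the chosen tube is pale and open-topped at (310,215), just right of the long pipe. The green look-alike is at (338,215) and the offcut lies at (312,162). Measured in the world frame:

| Item | Position or angle |
|---|---|
| Tube | (0.453, -0.187) |
| Clamp yaw | 0.143 rad |
| Seat | (0.5405, 0.061) |
| Crank axis | (0.515, 0.239) |
| Crank angle | about 0.25 rad |

Now moving over the tube.

Call:
move_arm:
  plan: "0.4 0.8 0 0 0 1 0; 0.4 0.8 0 0 0 1 0; 0.4 0.8 0 0 0 1 0; 0.4 0.8 0 0 0 1 0; 0.4 0.8 0 0 0 1 0; 0.4 0.8 0 0 0 1 0; 0.4 0.8 0 0 0 1 0; 0.4 0.8 0 0 0 1 0"
  newtons: 40

```text
time: 1.1
ee_pos: [0.3807, -0.3066, 0.2504]
orientation: [-0.004, 0.803, 0.596, -0.001]
ft_force: [-0.3, -0.3, -0.4]
gripper_width: 0.0856
```

Call:
move_arm:
  plan: "0.45 0.75 0 0 0 1 0; 0.45 0.75 0 0 0 1 0; 0.45 0.75 0 0 0 1 0; 0.45 0.75 0 0 0 1 0; 0 0 0 0 0 0.2 0; 0 0 0 0 0 0 0"

```text
time: 1.85
ee_pos: [0.4532, -0.1797, 0.248]
orientation: [-0.006, 0.647, 0.763, -0.003]
ft_force: [-0.2, 0.4, 0.6]
gripper_width: 0.0855
```

```bash
cat > st.py <<'E'
from h import *
def st():
    s=read_state(); q=s['orientation']; M=R.from_quat(q[[1,2,3,0]]).as_matrix()
    print('t',round(s['time'],2),'p',s['ee_pos'].round(4),'psi',round(np.arctan2(M[1,1],M[0,1]),3),'z',M[:,2].round(3),'F',s['ft_force'].round(1),'w',round(s['gripper_width'],4),'q',s['qpos'].round(2))
    return s,M
if __name__=='__main__': st()
E
python3 st.py
```

```text
t 1.85 p [ 0.4532 -0.1797  0.248 ] psi 0.164 z [-0.013  0.003 -1.   ] F [-0.2  0.4  0.6] w 0.0855 q [-0.46  0.06  1.95 -0.    1.15 -0.63]
```

Call:
move_arm:
  plan: "0 -0.18 -0.5 0 -0.12 -0.2 0; 0 0 -1 0 0 0 0; 0 0 -1 0 0 0 0; 0 0 -0.7 0 0 0 0; 0 0 0 0 0 0 0"

```text
time: 2.48
ee_pos: [0.4509, -0.1924, 0.1177]
orientation: [0.001, 0.659, 0.752, 0.001]
ft_force: [-0.5, -1.7, 0.4]
gripper_width: 0.0855
```

```bash
python3 - <<'E'
from st import *
st()
im,d=snap('top','top1'); crop(im,260,160,360,260,5,'c1a')
im,d=snap('scene','scene1'); crop(im,270,120,390,240,5,'c1b')
E
```

```text
t 2.48 p [ 0.4509 -0.1924  0.1177] psi 0.132 z [ 0.002  0.    -1.   ] F [-0.5 -1.7  0.4] w 0.0855 q [-0.49  0.24  2.05  0.    0.86 -0.62]
```

View pics/c1b.png

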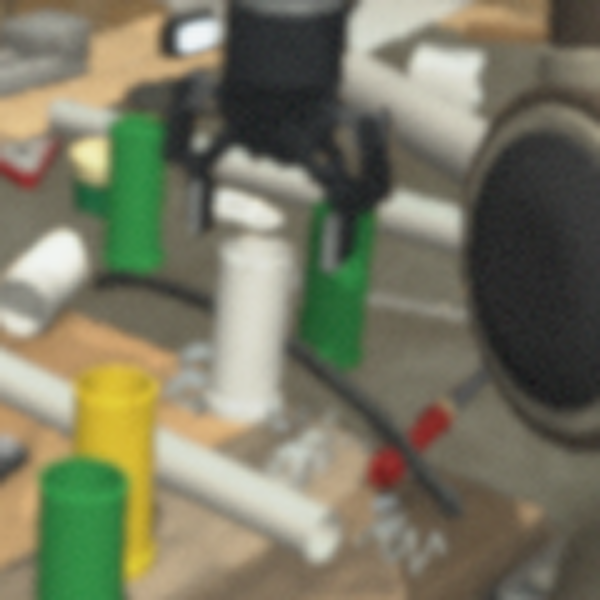

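View pics/c1a.png

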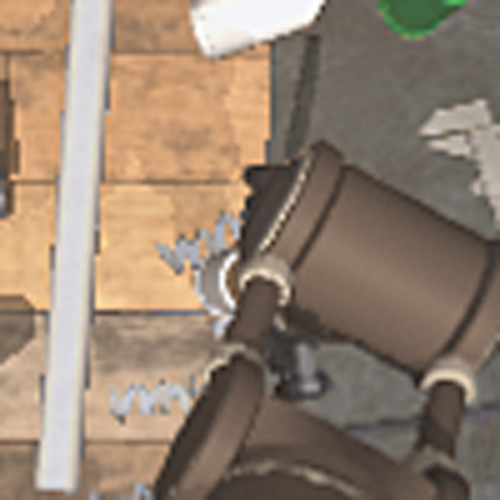

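Call:
move_arm:
  plan: "0.05 0.14 -0.1 0 0 0.1 0; 0 0 -0.75 0 0 0 0; 0 0 0 0 0 0 0"

```text
time: 2.95
ee_pos: [0.4591, -0.1894, 0.0903]
orientation: [0.008, 0.655, 0.756, 0.002]
ft_force: [-0.1, -0.4, 0.5]
gripper_width: 0.0853
```

```bash
python3 st.py
```

```text
t 2.95 p [ 0.4591 -0.1894  0.0903] psi 0.143 z [ 0.015 -0.007 -1.   ] F [-0.1 -0.4  0.5] w 0.0853 q [-0.48  0.29  2.05  0.    0.78 -0.62]
```

Call:
move_arm:
  plan: "-0.15 0.06 -0.1 0.07 0.14 0 0; 0 0 0 0 0 0 0"

```text
time: 3.2
ee_pos: [0.4547, -0.1875, 0.0886]
orientation: [0.002, 0.655, 0.756, 0.001]
ft_force: [0.0, -0.2, 0.0]
gripper_width: 0.0854
```

```bash
python3 st.py
```

```text
t 3.2 p [ 0.4547 -0.1875  0.0886] psi 0.143 z [ 0.004 -0.001 -1.   ] F [ 0.  -0.2  0. ] w 0.0854 q [-0.48  0.29  2.06  0.    0.79 -0.62]
```

Aligned to about 2 mm; close the gripper.

Call:
move_arm:
  plan: "-0.05 0 0 0 0 0 0.5; 0 0 0 0 0 0 0.7; 0 0 0 0 0 0 0.7; 0 0 0 0 0 0 0.7; 0 0 0 0 0 0 0.7; 0 0 0 0 0 0 0.7"
  newtons: 40

```text
time: 3.95
ee_pos: [0.454, -0.1882, 0.0903]
orientation: [0.004, 0.655, 0.756, 0.001]
ft_force: [0.8, 0.8, -0.2]
gripper_width: 0.044
```

```bash
python3 st.py
```

```text
t 3.95 p [ 0.454  -0.1882  0.0903] psi 0.143 z [ 0.007 -0.003 -1.   ] F [ 0.8  0.8 -0.2] w 0.044 q [-0.48  0.29  2.06  0.    0.79 -0.63]
```

Call:
move_arm:
  plan: "0 0 1 0 0 0 0.7; 0 0 1 0 0 0 0.7; 0.2 0.4 0.8 0 0 0 0.7; 0.4 1 0 0 0 0 0.7; 0.4 1 0 0 0 0 0.7; 0.4 1 0 0 0 0 0.7; 0.4 1 0 0 0 0 0.7; 0 0 0 0 0 0 0.7"

```text
time: 4.95
ee_pos: [0.5199, -0.0051, 0.1986]
orientation: [-0.004, 0.656, 0.755, -0.002]
ft_force: [0.1, -0.2, -3.4]
gripper_width: 0.0441
```

```bash
python3 st.py
```

```text
t 4.95 p [ 0.5199 -0.0051  0.1986] psi 0.14 z [-0.008  0.002 -1.   ] F [ 0.1 -0.2 -3.4] w 0.0441 q [-0.09  0.18  1.92  0.    1.05 -0.24]
```

Call:
move_arm:
  plan: "0.24 0.95 0 0 -0.05 0 0.7; 0.24 0.93 0 0 0 0 0.7; 0 0 -0.5 0 0 0 0.7; 0 0 0 0 0 0 0.7; 0 0 0 0 0 0 0.7"

```text
time: 5.58
ee_pos: [0.5354, 0.0692, 0.1743]
orientation: [-0.005, 0.656, 0.755, -0.005]
ft_force: [0.7, 0.3, -2.0]
gripper_width: 0.0438
```

```bash
python3 - <<'E'
from st import *
st()
im,d=snap('top','top2'); crop(im,150,130,280,230,5,'c2a')
im,d=snap('scene','scene2'); crop(im,160,120,320,270,5,'c2b')
E
```

```text
t 5.58 p [0.5354 0.0692 0.1743] psi 0.139 z [-0.013 -0.001 -1.   ] F [ 0.7  0.3 -2. ] w 0.0438 q [ 0.05  0.25  1.89 -0.    1.01 -0.09]
```

View pics/c2b.png

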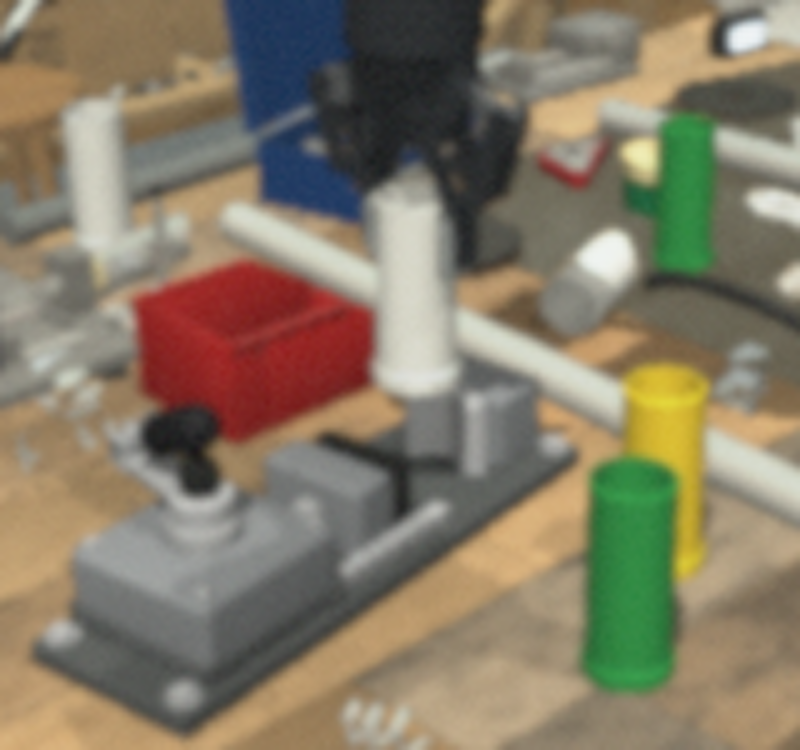

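View pics/c2a.png

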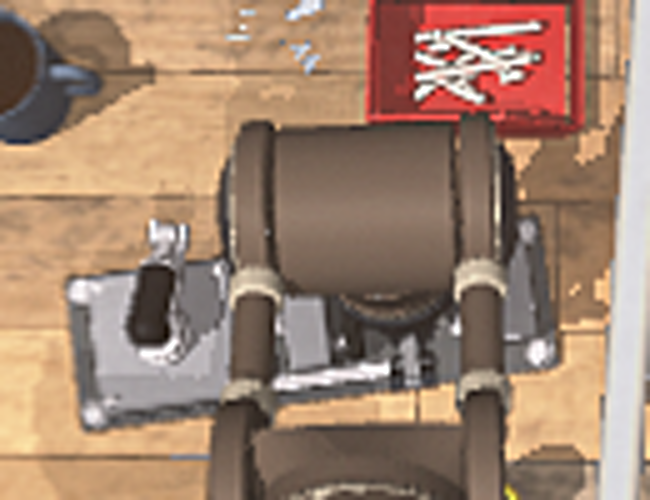

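Call:
move_arm:
  plan: "0.1 0.02 -0.4 0 -0.12 0 0.7; 0 0 -0.7 0 0 0 0.7; 0 0 -0.3 0 0 0 0.7; 0 0 0 0 0 0 0.7; 0 0 0 0 0 0 0.7"

```text
time: 6.3
ee_pos: [0.5425, 0.0678, 0.1215]
orientation: [0.003, 0.658, 0.753, 0.002]
ft_force: [-0.4, -0.1, -3.5]
gripper_width: 0.0436
```

```bash
python3 st.py
```

```text
t 6.3 p [0.5425 0.0678 0.1215] psi 0.136 z [ 0.008 -0.001 -1.   ] F [-0.4 -0.1 -3.5] w 0.0436 q [ 0.05  0.33  1.92 -0.    0.89 -0.09]
```

Call:
move_arm:
  plan: "-0.08 0.04 -0.1 0 0.08 0.06 0.7; 0 0 -0.2 0 0 0 0.7; 0 0 0 0 0 0 0.7"

```text
time: 6.68
ee_pos: [0.5404, 0.0696, 0.1107]
orientation: [0.001, 0.655, 0.756, 0.0]
ft_force: [1.1, -0.3, -3.6]
gripper_width: 0.0441
```

```bash
python3 st.py
```

```text
t 6.67 p [0.5404 0.0696 0.1107] psi 0.142 z [ 0.002 -0.    -1.   ] F [ 1.1 -0.3 -3.6] w 0.0441 q [ 0.05  0.34  1.92 -0.    0.87 -0.09]
```

Call:
move_arm:
  plan: "-0.03 0.02 -0.1 0 0 0 0.7; 0 0 -0.06 0 0 0 0.7; 0 0 0 0 0 0 0.7"

```text
time: 7.05
ee_pos: [0.5393, 0.0707, 0.1045]
orientation: [0.001, 0.655, 0.756, 0.001]
ft_force: [-0.0, 0.1, -1.9]
gripper_width: 0.0441
```

```bash
python3 st.py
```

```text
t 7.05 p [0.5393 0.0707 0.1045] psi 0.143 z [ 0.002 -0.    -1.   ] F [-0.   0.1 -1.9] w 0.0441 q [ 0.05  0.35  1.93 -0.    0.86 -0.09]
```

Call:
move_arm:
  plan: "0 0 -0.03 0 0 0 0.7; 0 0 0 0 0 0 0.7; 0 0 0 0 0 0 0.4; 0 0 0 0 0 0 0.2; 0 0 0 0 0 0 0; 0 0 0 0 0 0 0; 0 0 0 0 0 0 0"

```text
time: 7.92
ee_pos: [0.5418, 0.0707, 0.1056]
orientation: [0.003, 0.655, 0.756, 0.002]
ft_force: [0.0, 0.3, 0.1]
gripper_width: 0.0854
```

```bash
python3 st.py
```

```text
t 7.92 p [0.5418 0.0707 0.1056] psi 0.143 z [ 0.007 -0.    -1.   ] F [0.  0.3 0.1] w 0.0854 q [ 0.05  0.35  1.93 -0.    0.86 -0.09]
```

Call:
move_arm:
  plan: "0 0 0.6 0 0 0 0; 0 0 1 0 0 0 0; 0 0 1 0 0 0 0; 0 0 1 0 0 1 0; 0 0.5 0 0 0 1 0; 0 0.5 0 0 0 1 0; 0 0.5 0 0 0 1 0; 0 0.5 0 0 0 1 0"

```text
time: 8.93
ee_pos: [0.5406, 0.1515, 0.2545]
orientation: [0.003, 0.431, 0.902, 0.002]
ft_force: [0.2, 0.9, -0.2]
gripper_width: 0.0856
```

```bash
python3 - <<'E'
from st import *
st()
im,d=snap('scene','scene3'); crop(im,160,120,320,270,5,'c3b')
E
```

```text
t 8.93 p [0.5406 0.1515 0.2545] psi 0.68 z [ 0.008  0.001 -1.   ] F [ 0.2  0.9 -0.2] w 0.0856 q [ 0.2   0.18  1.79 -0.    1.16 -0.48]
```

View pics/c3b.png

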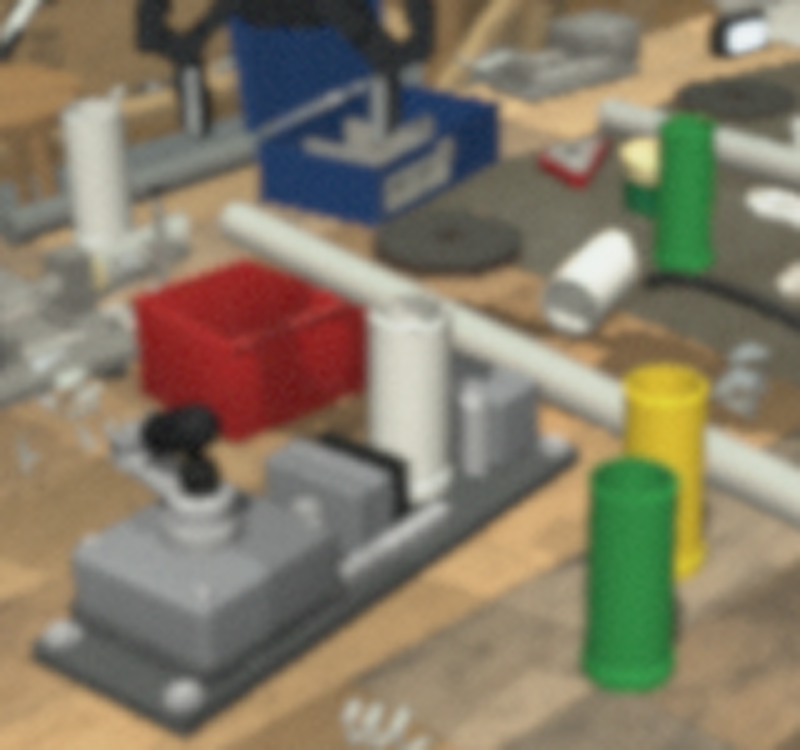

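The tube stands upright between the jaws, at crop pixel (410,400). Next, rotate and move over the folded handle.

Call:
move_arm:
  plan: "-0.02 0.3 0 0 0 1 0; -0.02 0.3 0 0 0 1 0; -0.02 0.3 0 0 0 1 0; -0.02 0.3 0 0 0 1 0; -0.02 0.3 0 0 0 1 0; -0.02 0.3 0 0 0 1 0; -0.02 0.3 0 0 0 1 0; 0 0 0 0 0 0.5 0"

```text
time: 9.98
ee_pos: [0.534, 0.2375, 0.2532]
orientation: [0.001, 0.043, 0.999, 0.002]
ft_force: [0.7, 0.6, 0.0]
gripper_width: 0.0853
```

```bash
python3 st.py
```

```text
t 9.97 p [0.534  0.2375 0.2532] psi 1.484 z [ 0.002  0.005 -1.   ] F [0.7 0.6 0. ] w 0.0853 q [ 0.34  0.23  1.74  0.    1.17 -1.14]
```

Call:
move_arm:
  plan: "0 0 -0.8 0 0 0 0; 0 0 -1 0 0 0 0; 0 0 -0.8 0 0 0 0; 0 0 -0.2 0 0 0 0; 0 0 0 0 0 0 0"

```text
time: 10.6
ee_pos: [0.5353, 0.2361, 0.1402]
orientation: [0.003, 0.046, 0.999, 0.003]
ft_force: [-0.1, -0.3, 0.6]
gripper_width: 0.0853
```

```bash
python3 - <<'E'
from st import *
st()
im,d=snap('scene','scene4'); crop(im,140,140,260,260,6,'c4b')
E
```

```text
t 10.6 p [0.5353 0.2361 0.1402] psi 1.478 z [ 0.006  0.005 -1.   ] F [-0.1 -0.3  0.6] w 0.0853 q [ 0.34  0.36  1.82  0.    0.95 -1.14]
```

View pics/c4b.png

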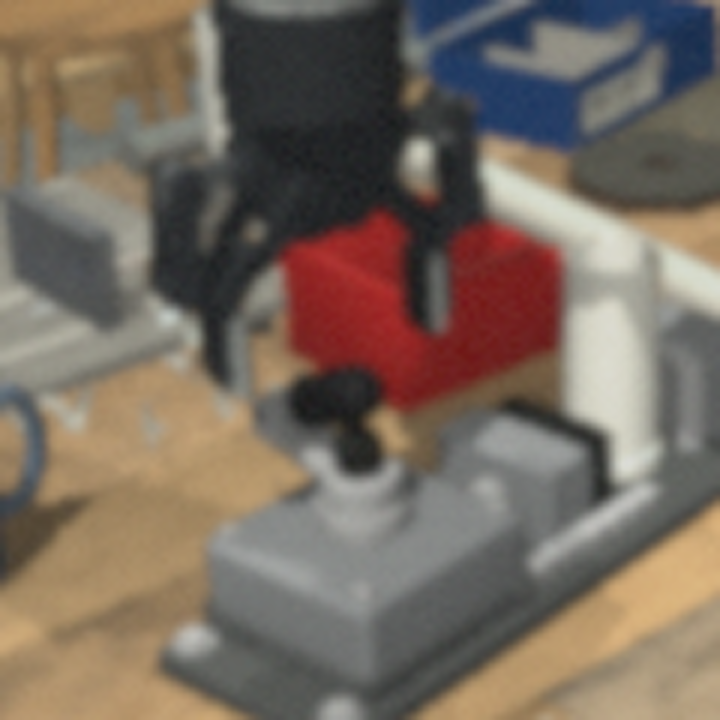

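Call:
move_arm:
  plan: "0 0.02 -0.45 0 0 0 0; 0 0 0 0 0 0 0.2; 0 0 0 0 0 0 0.4; 0 0 0 0 0 0 0.7; 0 0 0 0 0 0 0.9; 0 0 0 0 0 0 0.9; 0 0 0 0 0 0 0.9"
  newtons: 20

```text
time: 11.52
ee_pos: [0.5382, 0.2379, 0.1253]
orientation: [0.006, 0.046, 0.999, 0.004]
ft_force: [-0.2, 0.4, -1.0]
gripper_width: 0.024
```

```bash
python3 st.py
```

```text
t 11.53 p [0.5382 0.2379 0.1253] psi 1.479 z [ 0.013  0.007 -1.   ] F [-0.2  0.4 -1. ] w 0.024 q [ 0.34  0.39  1.82  0.    0.92 -1.14]
```

Call:
move_arm:
  plan: "0.22 -0.02 0.24 0 0.1 0 0.9; 0.28 -0.03 0.18 0 0 0 0.9; 0.31 -0.03 0.1 0 0 0 0.9; 0.26 -0.03 0.03 0 0 0 0.9; 0.2 -0.02 0 0 0 0 0.9; 0 0 0 0 0 0 0.9"

```text
time: 12.28
ee_pos: [0.5827, 0.2333, 0.1473]
orientation: [-0.012, 0.047, 0.999, 0.003]
ft_force: [0.9, 0.6, -6.2]
gripper_width: 0.0225
```

```bash
python3 - <<'E'
from st import *
st()
im,d=snap('scene','scene5'); crop(im,140,120,260,240,6,'c5b')
E
```

```text
t 12.28 p [0.5827 0.2333 0.1473] psi 1.476 z [-0.024  0.007 -1.   ] F [ 0.9  0.6 -6.2] w 0.0225 q [ 0.3   0.44  1.69  0.02  1.03 -1.18]
```

View pics/c5b.png

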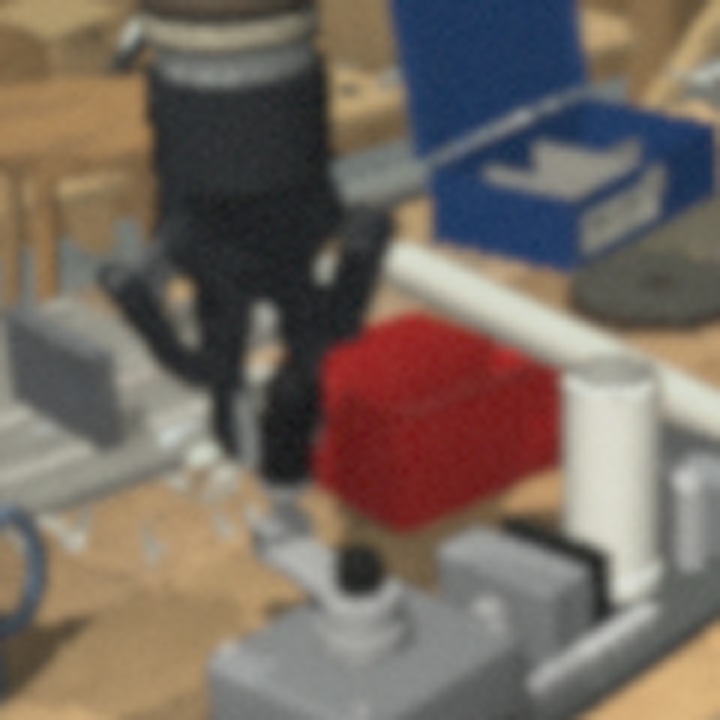

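Call:
move_arm:
  plan: "0.15 -0.02 -0.06 0 -0.15 0 0.9; 0.1 0 0 0 0 0 0.9; 0 0 0 0 0 0 0.9"

```text
time: 12.7
ee_pos: [0.5958, 0.2327, 0.1488]
orientation: [-0.001, 0.047, 0.999, 0.004]
ft_force: [-0.3, -0.2, 0.7]
gripper_width: 0.0085
```

```bash
python3 - <<'E'
from st import *
st()
im,d=snap('scene','scene6'); crop(im,140,120,260,240,6,'c6b')
im,d=snap('top','top6'); crop(im,140,120,240,220,6,'c6a')
E
```

```text
t 12.7 p [0.5958 0.2327 0.1488] psi 1.477 z [-0.002  0.008 -1.   ] F [-0.3 -0.2  0.7] w 0.0085 q [ 0.3   0.45  1.68  0.01  1.02 -1.18]
```

View pics/c6b.png

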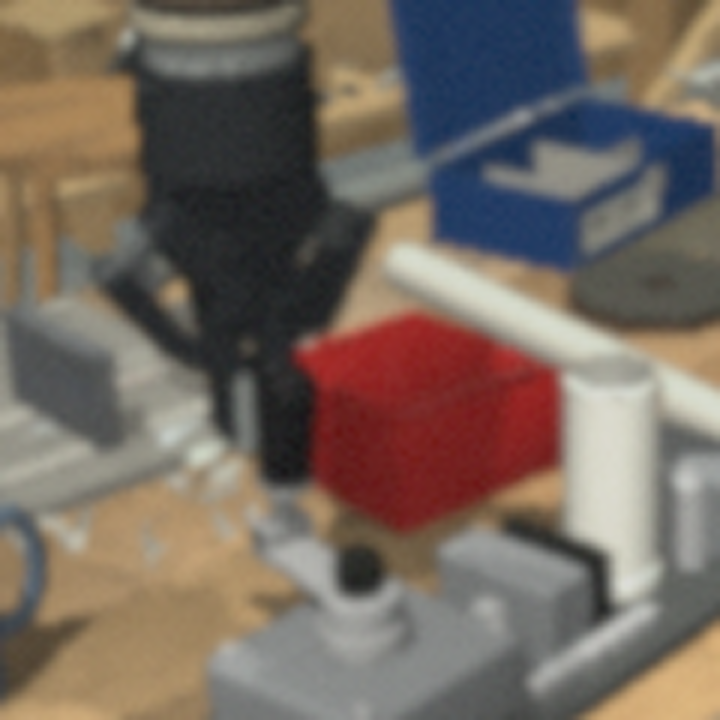

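Call:
move_arm:
  plan: "0 0 0 0 0 0 0.3; 0 0 0 0 0 0 0.3; 0 0 0 0 0 0 0.3; 0 0 0.8 0 0 0 0.3; 0 0 1 0 0 0 0.3; -1 0 0.5 0 0 0 0.3; -1 0 0 0 0 0 0.3; -1 0 0 0 0 0 0.3"

```text
time: 13.8
ee_pos: [0.4737, 0.2322, 0.2421]
orientation: [-0.001, 0.048, 0.999, 0.004]
ft_force: [0.2, -0.9, -0.0]
gripper_width: 0.0595
```

```bash
python3 - <<'E'
from st import *
st()
im,d=snap('scene','scene7'); crop(im,140,120,260,240,6,'c7b')
im,d=snap('top','top7'); crop(im,140,120,240,220,6,'c7a')
E
```

```text
t 13.8 p [0.4737 0.2322 0.2421] psi 1.475 z [-0.002  0.008 -1.   ] F [ 0.2 -0.9 -0. ] w 0.0595 q [ 0.37  0.13  1.88  0.01  1.13 -1.11]
```

View pics/c7b.png

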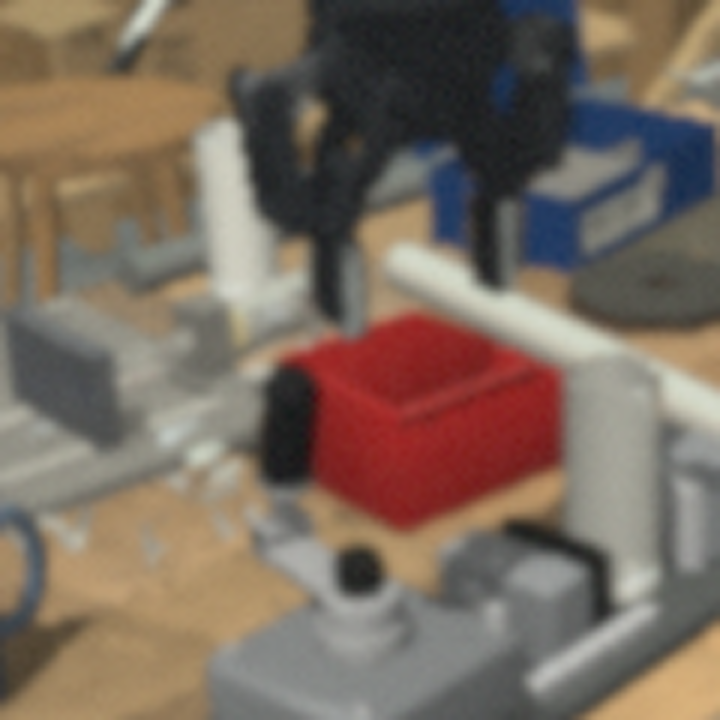

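View pics/c7a.png

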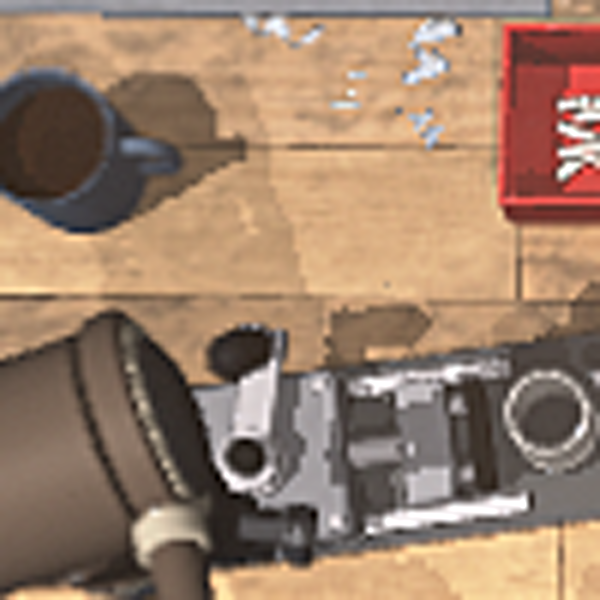

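```bash
python3 - <<'E'
from st import *
a=np.load('pics/top7.npz');P=cloud('top',a['d'])
m=(P[:,:,2]>.11)&(P[:,:,2]<.19); m[:172]=0;m[:,:172]=0; m[185:]=0;m[:,190:]=0
Q=P[m];print(Q[Q[:,2]>.15].mean(0),Q[:,2].max(),len(Q), Q[Q[:,2]>.15].min(0),Q[Q[:,2]>.15].max(0))
print('hub',atz('top',*c2p(245,457,140,120,6),.105),'grip',atz('top',*c2p(240,350,140,120,6),.165))
C=np.array([.52866,.14312]);yaw=.1434;Rm=R.from_euler('z',yaw).as_matrix()[:2,:2]
print('seat',C+Rm@[0,-.083],'axis',C+Rm@[0,.097])
m=(P[:,:,2]>.1)&(P[:,:,2]<.15);m[:180]=0;m[205:]=0;m[:,:220]=0;m[:,245:]=0
Q=P[m];c,r=cv2.minEnclosingCircle(Q[:,:2].astype(np.float32));print('tube',c,r,(np.array(c)-C)@Rm,Q[:,2].max())
E
```

```text
[0.56094475 0.23253613 0.16653801] 0.17552175888017518 82 [0.54903345 0.22209621 0.15377317] [0.57454448 0.24613699 0.17552176]
hub [0.51376647 0.23630006 0.105     ] grip [0.56417604 0.22826214 0.165     ]
seat [0.54052145 0.06097193] axis [0.51479782 0.23912438]
tube (0.5374926328659058, 0.07241185009479523) 0.022786352783441544 [-0.00136286 -0.07124465] 0.12921258432564242
```

Call:
move_arm:
  plan: "0.6 0 0 0 0 0 1; 0.5 0 0 0 0 0 1; 0 0 -0.9 0 0 0 1; 0 0 -1 0 0 0 1; 0 0 0 0 0 0 1; 0 0 0 0 0 0 1"

```text
time: 14.65
ee_pos: [0.5202, 0.233, 0.1667]
orientation: [0.001, 0.046, 0.999, 0.005]
ft_force: [0.4, 0.3, 0.5]
gripper_width: -0.0002
```

```bash
python3 st.py
```

```text
t 14.65 p [0.5202 0.233  0.1667] psi 1.478 z [ 0.002  0.009 -1.   ] F [0.4 0.3 0.5] w -0.0002 q [ 0.34  0.3   1.84  0.01  0.99 -1.14]
```

Call:
move_arm:
  plan: "0.4 0 0 0 0 0 1; 0.25 0 0 0 0 0 1; 0.2 0 0 0 0 0 1; 0 0 0 0 0 0 1"

```text
time: 15.15
ee_pos: [0.5563, 0.2337, 0.1707]
orientation: [-0.0, 0.047, 0.999, 0.005]
ft_force: [-4.2, 0.1, 0.1]
gripper_width: 0.0
```

```bash
python3 st.py
```

```text
t 15.15 p [0.5563 0.2337 0.1707] psi 1.477 z [-0.     0.011 -1.   ] F [-4.2  0.1  0.1] w 0.0 q [ 0.32  0.36  1.76  0.01  1.03 -1.16]
```

Call:
move_arm:
  plan: "0.12 0 -0.08 0 0 0 1; 0 0 0 0 0 0 1"

```text
time: 15.4
ee_pos: [0.5563, 0.2345, 0.1677]
orientation: [-0.007, 0.047, 0.999, 0.005]
ft_force: [0.2, -0.0, -0.5]
gripper_width: 0.0
```

```bash
python3 st.py
```

```text
t 15.4 p [0.5563 0.2345 0.1677] psi 1.477 z [-0.014  0.011 -1.   ] F [ 0.2 -0.  -0.5] w 0.0 q [ 0.32  0.37  1.75  0.02  1.04 -1.17]
```

Call:
move_arm:
  plan: "0.2 0 0 0 -0.1 0 1; 0 0 0 0 0 0 1; 0 0 0 0 0 0 1"

```text
time: 15.78
ee_pos: [0.5565, 0.2348, 0.1674]
orientation: [-0.012, 0.047, 0.999, 0.004]
ft_force: [-2.2, -0.9, 0.3]
gripper_width: 0.0003
```

```bash
python3 - <<'E'
from st import *
st()
im,d=snap('scene','scene8'); crop(im,140,120,260,240,6,'c8b')
E
```

```text
t 15.78 p [0.5565 0.2348 0.1674] psi 1.476 z [-0.024  0.009 -1.   ] F [-2.2 -0.9  0.3] w 0.0003 q [ 0.32  0.37  1.74  0.02  1.05 -1.17]
```

View pics/c8b.png

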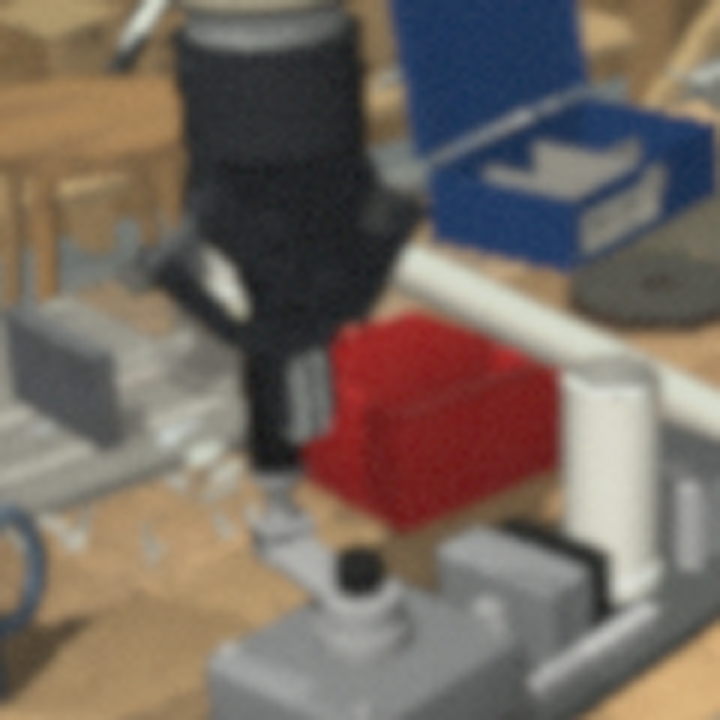

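Call:
move_arm:
  plan: "-0.5 0 0 0 -0.2 0 1; 0 0 0.6 0 0 0 0.5; 0 0 0.8 0 0 0 0.5; 0.5 0 0 0 0 0 0.5; 0.5 -0.05 0 0 0 0 0.5; 0 0 0 0 0 0 0.5"

```text
time: 16.58
ee_pos: [0.5867, 0.2325, 0.2283]
orientation: [0.01, 0.048, 0.999, 0.007]
ft_force: [-0.8, -0.6, 0.1]
gripper_width: 0.0429
```

```bash
python3 st.py
```

```text
t 16.57 p [0.5867 0.2325 0.2283] psi 1.476 z [ 0.021  0.012 -1.   ] F [-0.8 -0.6  0.1] w 0.0429 q [ 0.31  0.33  1.66  0.01  1.12 -1.17]
```

Call:
move_arm:
  plan: "-0.17 0 -0.3 -0.1 0.18 0 0.5; 0 0 -0.9 0 0 0 0.5; 0 0 -0.6 0 0 0 0.5; 0 0 0 0 0 0 0.5"

```text
time: 17.08
ee_pos: [0.5763, 0.2323, 0.1519]
orientation: [-0.001, 0.047, 0.999, -0.0]
ft_force: [-0.1, 0.8, -0.4]
gripper_width: 0.0428
```

```bash
python3 st.py
```

```text
t 17.07 p [0.5763 0.2323 0.1519] psi 1.476 z [-0.002 -0.    -1.   ] F [-0.1  0.8 -0.4] w 0.0428 q [ 0.31  0.41  1.72  0.    1.01 -1.16]
```

```bash
cat > arc.py <<'E'
from st import *
import sys
A=np.array([.5147,.2388]); RAD=.065
def rows(n=8,step=np.radians(6),clos=.69,gain=1.05,rot=1.0):
    s,M=st(); p=s['ee_pos'][:2]-A; ph=np.arctan2(p[1],p[0]); print('phi',ph.round(3),'rad',np.linalg.norm(p).round(4),'crank~',(.1434-ph)%(2*np.pi),'psi-(phi+pi/2)',round((np.arctan2(M[1,1],M[0,1])-ph-np.pi/2+np.pi/2)%np.pi-np.pi/2,3))
    cur=p; z=M[:,2]; tilt=(-z[1],z[0])
    dz=.152-s['ee_pos'][2]; out=[]
    for i in range(n):
        ph-=step; t=RAD*np.array([np.cos(ph),np.sin(ph)]); d=(t-cur); cur=t
        if i: d*=gain
        out.append(f"{d[0]/.04:.2f} {d[1]/.04:.2f} {dz/.04 if i==0 else 0:.2f} {tilt[0]/.1047 if i==0 else 0:.2f} {tilt[1]/.1047 if i==0 else 0:.2f} {-rot:.2f} {clos}")
    print('; '.join(out))
if __name__=='__main__': rows(*[float(x) if '.' in x else int(x) for x in sys.argv[1:2]])
E
python3 arc.py
```

```text
t 17.07 p [0.5763 0.2323 0.1519] psi 1.476 z [-0.002 -0.    -1.   ] F [-0.1  0.8 -0.4] w 0.0428 q [ 0.31  0.41  1.72  0.    1.01 -1.16]
phi -0.105 rad 0.0619 crank~ 0.24860687998855485 psi-(phi+pi/2) 0.011
0.05 -0.18 0.00 0.00 -0.02 -1.00 0.69; -0.05 -0.17 0.00 0.00 0.00 -1.00 0.69; -0.06 -0.17 0.00 0.00 0.00 -1.00 0.69; -0.08 -0.16 0.00 0.00 0.00 -1.00 0.69; -0.10 -0.15 0.00 0.00 0.00 -1.00 0.69; -0.11 -0.14 0.00 0.00 0.00 -1.00 0.69; -0.13 -0.13 0.00 0.00 0.00 -1.00 0.69; -0.14 -0.11 0.00 0.00 0.00 -1.00 0.69
```

Call:
move_arm:
  plan: "0.05 0 0 0 0 0 0.75; 0 0 0 0 0 0 0.75; 0 0 0 0 0 0 0.75"

```text
time: 17.45
ee_pos: [0.5779, 0.2327, 0.1523]
orientation: [-0.001, 0.047, 0.999, -0.0]
ft_force: [0.7, 0.3, -5.1]
gripper_width: 0.0247
```

```bash
python3 arc.py
```

```text
t 17.45 p [0.5779 0.2327 0.1523] psi 1.476 z [-0.002 -0.    -1.   ] F [ 0.7  0.3 -5.1] w 0.0247 q [ 0.31  0.42  1.71  0.    1.01 -1.16]
phi -0.096 rad 0.0635 crank~ 0.23988196665766442 psi-(phi+pi/2) 0.002
0.01 -0.17 -0.01 0.00 -0.02 -1.00 0.69; -0.04 -0.17 0.00 0.00 0.00 -1.00 0.69; -0.06 -0.17 0.00 0.00 0.00 -1.00 0.69; -0.08 -0.16 0.00 0.00 0.00 -1.00 0.69; -0.10 -0.15 0.00 0.00 0.00 -1.00 0.69; -0.11 -0.14 0.00 0.00 0.00 -1.00 0.69; -0.13 -0.13 0.00 0.00 0.00 -1.00 0.69; -0.14 -0.11 0.00 0.00 0.00 -1.00 0.69
```

Call:
move_arm:
  plan: "0.02 -0.17 0 0 0 -1 0.69; -0.04 -0.17 0 0 0 -1 0.69; -0.06 -0.17 0 0 0 -1 0.69; -0.08 -0.16 0 0 0 -1 0.69; -0.1 -0.15 0 0 0 -1 0.69; -0.11 -0.14 0 0 0 -1 0.69; -0.13 -0.13 0 0 0 -1 0.69; -0.14 -0.11 0 0 0 -1 0.69"

```text
time: 18.45
ee_pos: [0.5604, 0.1913, 0.1622]
orientation: [0.01, 0.462, 0.887, 0.011]
ft_force: [2.4, 1.5, -1.9]
gripper_width: 0.0264
```

```bash
python3 arc.py
```

```text
t 18.45 p [0.5604 0.1913 0.1622] psi 0.61 z [ 0.027  0.01  -1.   ] F [ 2.4  1.5 -1.9] w 0.0264 q [ 0.25  0.34  1.81  0.    0.97 -0.36]
phi -0.805 rad 0.0659 crank~ 0.9484012484230381 psi-(phi+pi/2) -0.156
-0.14 -0.10 -0.25 -0.10 0.26 -1.00 0.69; -0.15 -0.10 0.00 0.00 0.00 -1.00 0.69; -0.16 -0.09 0.00 0.00 0.00 -1.00 0.69; -0.16 -0.07 0.00 0.00 0.00 -1.00 0.69; -0.17 -0.05 0.00 0.00 0.00 -1.00 0.69; -0.18 -0.03 0.00 0.00 0.00 -1.00 0.69; -0.18 -0.02 0.00 0.00 0.00 -1.00 0.69; -0.18 0.00 0.00 0.00 0.00 -1.00 0.69
```

```bash
sed -i 's/step=np.radians(6)/step=np.radians(7.2)/; s/if i==0 else 0:.2f} {tilt\[0\]/if i==0 else -.02:.2f} {tilt[0]/' arc.py; python3 arc.py|tail -1
```

```text
-0.17 -0.12 -0.25 -0.10 0.26 -1.00 0.69; -0.18 -0.12 -0.02 0.00 0.00 -1.00 0.69; -0.19 -0.09 -0.02 0.00 0.00 -1.00 0.69; -0.20 -0.07 -0.02 0.00 0.00 -1.00 0.69; -0.21 -0.04 -0.02 0.00 0.00 -1.00 0.69; -0.21 -0.02 -0.02 0.00 0.00 -1.00 0.69; -0.21 0.01 -0.02 0.00 0.00 -1.00 0.69; -0.21 0.04 -0.02 0.00 0.00 -1.00 0.69
```

Call:
move_arm:
  plan: "-0.17 -0.12 -0.25 -0.1 0.26 -1 0.69; -0.18 -0.12 -0.02 0 0 -1 0.69; -0.19 -0.09 -0.02 0 0 -1 0.69; -0.2 -0.07 -0.02 0 0 -1 0.69; -0.21 -0.04 -0.02 0 0 -1 0.69; -0.21 -0.02 -0.02 0 0 -1 0.69; -0.21 0.01 -0.02 0 0 -1 0.69; -0.21 0.04 -0.02 0 0 -1 0.69"

```text
time: 19.45
ee_pos: [0.5144, 0.1773, 0.1612]
orientation: [0.018, 0.792, 0.61, 0.015]
ft_force: [2.7, -1.6, -1.5]
gripper_width: 0.0265
```

```bash
python3 arc.py
```

```text
t 19.45 p [0.5144 0.1773 0.1612] psi -0.257 z [ 0.046 -0.011 -0.999] F [ 2.7 -1.6 -1.5] w 0.0265 q [ 0.26  0.25  1.93 -0.03  0.93  0.54]
phi -1.576 rad 0.0615 crank~ 1.7193149716657021 psi-(phi+pi/2) -0.252
-0.20 -0.07 -0.23 0.10 0.44 -1.00 0.69; -0.21 0.04 -0.02 0.00 0.00 -1.00 0.69; -0.20 0.07 -0.02 0.00 0.00 -1.00 0.69; -0.19 0.09 -0.02 0.00 0.00 -1.00 0.69; -0.18 0.12 -0.02 0.00 0.00 -1.00 0.69; -0.16 0.14 -0.02 0.00 0.00 -1.00 0.69; -0.15 0.16 -0.02 0.00 0.00 -1.00 0.69; -0.13 0.17 -0.02 0.00 0.00 -1.00 0.69
```

```bash
sed -i 's/step=np.radians(7.2)/step=np.radians(6.6)/; s/gain=1.05/gain=1.4/;s/-.02:.2f}/-.03:.2f}/; s/{tilt\[0\]\/.1047 if i==0 else 0:.2f} {tilt\[1\]\/.1047 if i==0 else 0:.2f}/{tilt[0]\/.1047*.5 if i in(0,2,4) else 0:.2f} {tilt[1]\/.1047*.5 if i in(0,2,4) else 0:.2f}/' arc.py; python3 arc.py|tail -1
```

```text
-0.19 -0.08 -0.23 0.05 0.22 -1.00 0.69; -0.26 0.05 -0.03 0.00 0.00 -1.00 0.69; -0.25 0.08 -0.03 0.05 0.22 -1.00 0.69; -0.24 0.10 -0.03 0.00 0.00 -1.00 0.69; -0.23 0.13 -0.03 0.05 0.22 -1.00 0.69; -0.21 0.16 -0.03 0.00 0.00 -1.00 0.69; -0.19 0.18 -0.03 0.00 0.00 -1.00 0.69; -0.17 0.20 -0.03 0.00 0.00 -1.00 0.69
```

Call:
move_arm:
  plan: "-0.19 -0.08 -0.23 0.05 0.22 -1 0.69; -0.26 0.05 -0.03 0 0 -1 0.69; -0.25 0.08 -0.03 0.05 0.22 -1 0.69; -0.24 0.1 -0.03 0 0 -1 0.69; -0.23 0.13 -0.03 0.05 0.22 -1 0.69; -0.21 0.16 -0.03 0 0 -1 0.69; -0.19 0.18 -0.03 0 0 -1 0.69; -0.17 0.2 -0.03 0 0 -1 0.69"

```text
time: 20.45
ee_pos: [0.4587, 0.2071, 0.1561]
orientation: [0.006, 0.975, 0.224, 0.002]
ft_force: [1.9, -2.6, -1.1]
gripper_width: 0.0263
```

```bash
python3 arc.py
```

```text
t 20.45 p [0.4587 0.2071 0.1561] psi -1.12 z [ 0.006 -0.011 -1.   ] F [ 1.9 -2.6 -1.1] w 0.0263 q [ 0.34  0.2   2.   -0.02  0.94  1.47]
phi -2.627 rad 0.0644 crank~ 2.7699301563104215 psi-(phi+pi/2) -0.064
-0.10 0.16 -0.10 0.05 0.03 -1.00 0.69; -0.09 0.25 -0.03 0.00 0.00 -1.00 0.69; -0.06 0.26 -0.03 0.05 0.03 -1.00 0.69; -0.03 0.26 -0.03 0.00 0.00 -1.00 0.69; 0.00 0.26 -0.03 0.05 0.03 -1.00 0.69; 0.03 0.26 -0.03 0.00 0.00 -1.00 0.69; 0.06 0.25 -0.03 0.00 0.00 -1.00 0.69; 0.09 0.25 -0.03 0.00 0.00 -1.00 0.69
```

Call:
move_arm:
  plan: "-0.1 0.16 -0.1 0.05 0.03 -1 0.69; -0.09 0.25 -0.03 0 0 -1 0.69; -0.06 0.26 -0.03 0.05 0.03 -1 0.69; -0.03 0.26 -0.03 0 0 -1 0.69; 0 0.26 -0.03 0.05 0.03 -1 0.69; 0.03 0.26 -0.03 0 0 -1 0.69; 0.06 0.25 -0.03 0 0 -1 0.69; 0.09 0.25 -0.03 0 0 -1 0.69"

```text
time: 21.45
ee_pos: [0.459, 0.2802, 0.1535]
orientation: [0.005, 0.979, -0.204, 0.001]
ft_force: [-0.8, -3.5, 2.3]
gripper_width: 0.027
```

```bash
python3 - <<'E'
from arc import *
rows(n=4)
im,d=snap('scene','scene9'); crop(im,140,110,270,240,5,'c9b')
E
```

```text
t 21.45 p [0.459  0.2802 0.1535] psi -1.981 z [ 0.001 -0.011 -1.   ] F [-0.8 -3.5  2.3] w 0.027 q [ 0.47  0.27  1.92 -0.01  0.96  2.46]
phi 2.502 rad 0.0694 crank~ 3.9244907716607944 psi-(phi+pi/2) 0.229
0.21 0.08 -0.04 0.05 0.00 -1.00 0.69; 0.19 0.18 -0.03 0.00 0.00 -1.00 0.69; 0.21 0.16 -0.03 0.05 0.00 -1.00 0.69; 0.23 0.13 -0.03 0.00 0.00 -1.00 0.69
```

View pics/c9b.png

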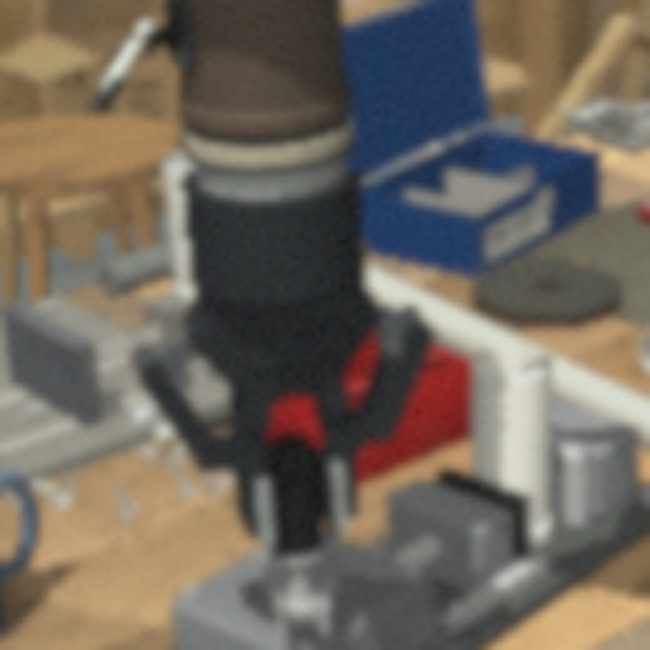

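Call:
move_arm:
  plan: "0.1 0.18 -0.04 0.05 0 -0.5 0.69; 0.19 0.18 -0.03 0 0 -0.5 0.69; 0.21 0.16 -0.03 0.05 0 -0.5 0.69; 0.23 0.13 -0.03 0 0 -0.5 0.69; 0 0 0 0 0 0 0.5; 0 0 0 0 0 0 0.4"

```text
time: 22.25
ee_pos: [0.488, 0.3066, 0.1534]
orientation: [0.001, 0.952, -0.305, -0.001]
ft_force: [-0.0, -0.0, -0.5]
gripper_width: 0.0512
```

```bash
python3 arc.py
```

```text
t 22.25 p [0.488  0.3066 0.1534] psi -2.19 z [-0.002 -0.001 -1.   ] F [-0.  -0.  -0.5] w 0.0512 q [0.49 0.34 1.83 0.   0.98 2.68]
phi 1.947 rad 0.0729 crank~ 4.4800767886751425 psi-(phi+pi/2) 0.576
0.25 -0.12 -0.04 0.00 -0.01 -1.00 0.69; 0.26 0.05 -0.03 0.00 0.00 -1.00 0.69; 0.26 0.02 -0.03 0.00 -0.01 -1.00 0.69; 0.26 -0.01 -0.03 0.00 0.00 -1.00 0.69; 0.26 -0.04 -0.03 0.00 -0.01 -1.00 0.69; 0.25 -0.07 -0.03 0.00 0.00 -1.00 0.69; 0.24 -0.10 -0.03 0.00 0.00 -1.00 0.69; 0.23 -0.12 -0.03 0.00 0.00 -1.00 0.69
```

Call:
move_arm:
  plan: "0 0 0.6 0 0 0 0.4; 0 0 1 0 0 0 0.4; 0 0 0.5 0 0 0.5 0.4; 0 0 0 0 0 1 0.4; 0 0 0 0 0 1 0.4; 0 0 0 0 0 1 0.4; 0 0 0 0 0 1 0.4; 0 0 0 0 0 1 0.4"

```text
time: 23.25
ee_pos: [0.4876, 0.3058, 0.2434]
orientation: [-0.002, 1.0, -0.008, 0.002]
ft_force: [0.3, -0.1, 0.4]
gripper_width: 0.0511
```

```bash
python3 - <<'E'
from st import *
st()
im,d=snap('scene','scene10'); crop(im,140,110,270,240,5,'c10b')
im,d=snap('top','top10'); crop(im,140,120,260,220,6,'c10a')
E
```

```text
t 23.25 p [0.4876 0.3058 0.2434] psi -1.586 z [ 0.005  0.003 -1.   ] F [ 0.3 -0.1  0.4] w 0.0511 q [0.48 0.22 1.77 0.   1.14 2.07]
```

View pics/c10b.png

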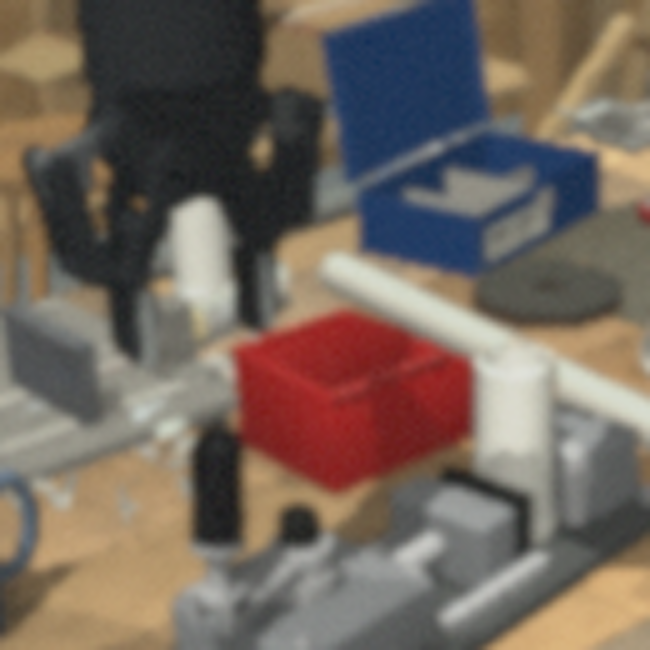

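View pics/c10a.png

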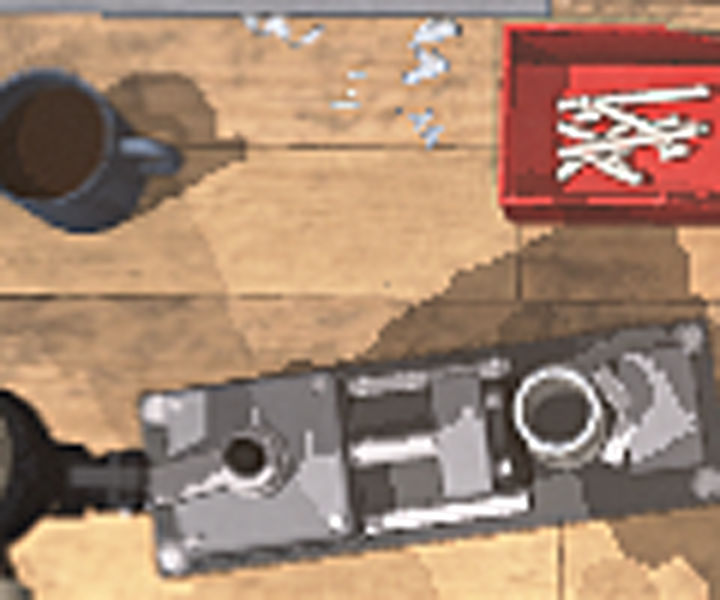

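```bash
python3 - <<'E'
from arc import *
for nm,x,y,z in [('gripend',218,443,.162),('gripbase',218,540,.122),('hubtop',298,512,.105)]:
  print(nm,atz('scene',*c2p(x,y,140,110,5),z))
b=np.load('pics/scene10.npz'); P=cloud('scene',b['d'])
u,v=[int(round(k)) for k in c2p(218,480,140,110,5)]
print(P[v-4:v+5:2,u-2:u+3].reshape(-1,3)[::3].round(4))
E
```

```text
gripend [0.50502889 0.28964344 0.162     ]
gripbase [0.49038704 0.30401068 0.122     ]
hubtop [0.51065259 0.24344807 0.105     ]
[[0.4938 0.3037 0.1614]
 [0.4861 0.3007 0.1632]
 [0.4902 0.3038 0.1576]
 [0.485  0.2992 0.1579]
 [0.4881 0.3031 0.153 ]
 [0.4914 0.3068 0.148 ]
 [0.4868 0.3018 0.1478]
 [0.488  0.3068 0.1441]
 [0.4854 0.3004 0.1426]]
```

Call:
move_arm:
  plan: "0.1 -0.08 0 0 0 1 0.4; 0.1 -0.08 0 0 0 1 0.4; 0 0 0 0 0 1 0.4; 0 0 0 0 0 1 0.4; 0 0 0 0 0 1 0.4; 0 0 0 0 0 1 0.4; 0 0 0 0 0 1 0.4; 0 0 0 0 0 1 0.4"

```text
time: 24.35
ee_pos: [0.4953, 0.2986, 0.2446]
orientation: [-0.003, 0.914, 0.405, 0.003]
ft_force: [0.3, 0.0, -0.1]
gripper_width: 0.0509
```

Call:
move_arm:
  plan: "0 0 0 0 0 1 0.4; 0 0 0 0 0 1 0.4; 0 0 0 0 0 1 0.4; 0 0 0 0 0 1 0.4; 0 0 0 0 0 1 0.4; 0 0 0 0 0 1 0.4; 0 0 0 0 0 1 0.4; 0 0 0 0 0 1 0.4"

```text
time: 25.35
ee_pos: [0.4948, 0.2981, 0.2458]
orientation: [-0.004, 0.664, 0.747, 0.003]
ft_force: [0.8, -0.1, -0.6]
gripper_width: 0.0512
```

```bash
python3 arc.py
```

```text
t 25.35 p [0.4948 0.2981 0.2458] psi 0.118 z [-0.002  0.01  -1.   ] F [ 0.8 -0.1 -0.6] w 0.0512 q [0.46 0.23 1.76 0.01 1.15 0.34]
phi 1.894 rad 0.0625 crank~ 4.532690645892842 psi-(phi+pi/2) -0.205
0.16 0.11 -2.35 -0.05 -0.01 -1.00 0.69; 0.26 0.04 -0.03 0.00 0.00 -1.00 0.69; 0.26 0.01 -0.03 -0.05 -0.01 -1.00 0.69; 0.26 -0.02 -0.03 0.00 0.00 -1.00 0.69; 0.26 -0.05 -0.03 -0.05 -0.01 -1.00 0.69; 0.25 -0.08 -0.03 0.00 0.00 -1.00 0.69; 0.24 -0.11 -0.03 0.00 0.00 -1.00 0.69; 0.22 -0.13 -0.03 0.00 0.00 -1.00 0.69
```

Rotate a little more, descend over the grip, and close loosely.

Call:
move_arm:
  plan: "0 0 0 0 0 1 0.35; 0 0 0 -0.1 0 1 0.35; 0 0 0 0 0 1 0.35; 0 0 -0.5 0 0 0.5 0.35; 0 0 -1 0 0 0 0.35; 0 0 -0.7 0 0 0 0.35; 0 0 0 0 0 0 0.35"

```text
time: 26.22
ee_pos: [0.4954, 0.2981, 0.1583]
orientation: [0.001, 0.516, 0.857, 0.001]
ft_force: [-0.0, -0.4, 0.8]
gripper_width: 0.0555
```

```bash
python3 st.py
```

```text
t 26.23 p [0.4954 0.2981 0.1583] psi 0.487 z [ 0.003  0.001 -1.   ] F [-0.  -0.4  0.8] w 0.0555 q [ 0.47  0.33  1.82  0.    0.99 -0.02]
```

Call:
move_arm:
  plan: "0 0 -0.1 0 0 0 0.75; 0 0 0 0 0 0 0.75; 0 0 0 0 0 0 0.75; 0 0 0 0 0 0 0.75"

```text
time: 26.72
ee_pos: [0.4964, 0.2989, 0.1559]
orientation: [0.002, 0.516, 0.856, 0.003]
ft_force: [0.7, 0.9, -4.8]
gripper_width: 0.0242
```

```bash
python3 arc.py
```

```text
t 26.73 p [0.4964 0.2989 0.1559] psi 0.486 z [ 0.006  0.004 -1.   ] F [ 0.7  0.9 -4.8] w 0.0242 q [ 0.47  0.33  1.82  0.    0.98 -0.02]
phi 1.866 rad 0.0628 crank~ 4.5604671440485225 psi-(phi+pi/2) 0.191
0.17 0.10 -0.10 -0.02 0.03 -1.00 0.69; 0.26 0.03 -0.03 0.00 0.00 -1.00 0.69; 0.26 0.00 -0.03 -0.02 0.03 -1.00 0.69; 0.26 -0.03 -0.03 0.00 0.00 -1.00 0.69; 0.26 -0.06 -0.03 -0.02 0.03 -1.00 0.69; 0.25 -0.09 -0.03 0.00 0.00 -1.00 0.69; 0.24 -0.11 -0.03 0.00 0.00 -1.00 0.69; 0.22 -0.14 -0.03 0.00 0.00 -1.00 0.69
```

Gripped (24 mm). Continue turning.

Call:
move_arm:
  plan: "0.17 0.06 -0.1 0 0.03 -1 0.69; 0.26 0.03 -0.03 0 0 -1 0.69; 0.26 0 -0.03 0 0.03 -1 0.69; 0.26 -0.03 -0.03 0 0 -1 0.69; 0.26 -0.06 -0.03 0 0.03 -1 0.69; 0.25 -0.09 -0.03 0 0 -1 0.69; 0.24 -0.11 -0.03 0 0 -1 0.69; 0.22 -0.14 -0.03 0 0 -1 0.69"

```text
time: 27.72
ee_pos: [0.568, 0.288, 0.1526]
orientation: [-0.01, 0.828, 0.561, -0.004]
ft_force: [-2.6, 1.8, 0.1]
gripper_width: 0.0264
```

```bash
python3 arc.py
```

```text
t 27.73 p [0.568  0.288  0.1526] psi -0.38 z [-0.018  0.012 -1.   ] F [-2.6  1.8  0.1] w 0.0264 q [0.39 0.44 1.67 0.02 1.04 0.76]
phi 0.746 rad 0.0725 crank~ 5.680752398864659 psi-(phi+pi/2) 0.445
-0.02 -0.27 -0.02 -0.06 -0.09 -1.00 0.69; 0.14 -0.22 -0.03 0.00 0.00 -1.00 0.69; 0.12 -0.23 -0.03 -0.06 -0.09 -1.00 0.69; 0.09 -0.25 -0.03 0.00 0.00 -1.00 0.69; 0.06 -0.26 -0.03 -0.06 -0.09 -1.00 0.69; 0.03 -0.26 -0.03 0.00 0.00 -1.00 0.69; -0.00 -0.26 -0.03 0.00 0.00 -1.00 0.69; -0.03 -0.26 -0.03 0.00 0.00 -1.00 0.69
```

Call:
move_arm:
  plan: "-0.02 -0.24 -0.02 -0.06 -0.09 -1 0.69; 0.1 -0.19 -0.03 0 0 -1 0.69; 0.08 -0.2 -0.03 -0.06 -0.09 -1 0.69; 0.06 -0.21 -0.03 0 0 -1 0.69; 0.04 -0.22 -0.03 -0.06 -0.09 -1 0.69; 0.01 -0.22 -0.03 0 0 -1 0.69; -0.02 -0.22 -0.03 0 0 -1 0.69; -0.04 -0.22 -0.03 0 0 -1 0.69"

```text
time: 28.72
ee_pos: [0.5794, 0.2291, 0.1537]
orientation: [-0.002, 0.987, 0.16, 0.013]
ft_force: [0.8, 3.7, -2.4]
gripper_width: 0.0266
```

```bash
python3 - <<'E'
from arc import *
rows(n=8)
im,d=snap('scene','scene11'); crop(im,140,110,270,240,5,'c11b')
E
```

```text
t 28.73 p [0.5794 0.2291 0.1537] psi -1.25 z [ 0.026  0.008 -1.   ] F [ 0.8  3.7 -2.4] w 0.0266 q [ 0.31  0.4   1.73 -0.    0.98  1.56]
phi -0.149 rad 0.0654 crank~ 0.29269972767757835 psi-(phi+pi/2) 0.471
-0.05 -0.18 -0.04 -0.04 0.12 -1.00 0.69; -0.08 -0.25 -0.03 0.00 0.00 -1.00 0.69; -0.11 -0.24 -0.03 -0.04 0.12 -1.00 0.69; -0.14 -0.22 -0.03 0.00 0.00 -1.00 0.69; -0.16 -0.21 -0.03 -0.04 0.12 -1.00 0.69; -0.18 -0.19 -0.03 0.00 0.00 -1.00 0.69; -0.20 -0.16 -0.03 0.00 0.00 -1.00 0.69; -0.22 -0.14 -0.03 0.00 0.00 -1.00 0.69
```

View pics/c11b.png

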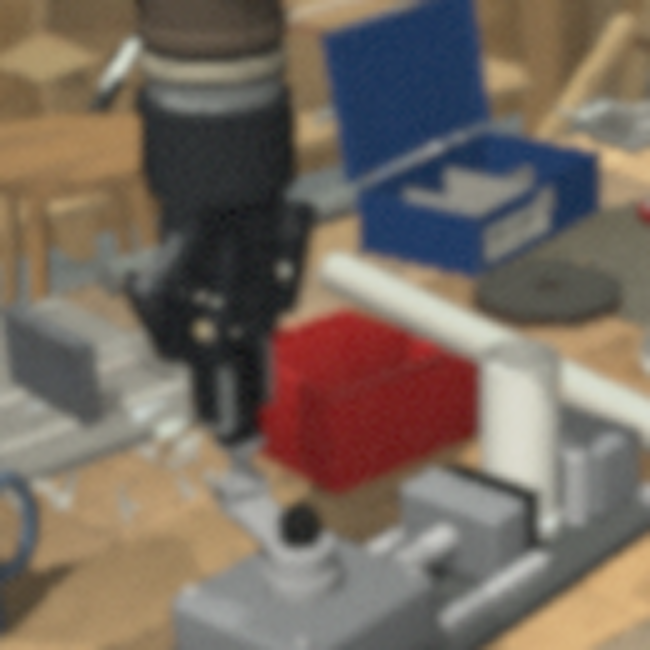

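Call:
move_arm:
  plan: "-0.04 -0.16 -0.04 -0.04 0.12 -1 0.69; -0.07 -0.21 -0.03 0 0 -1 0.69; -0.09 -0.2 -0.03 -0.04 0.12 -1 0.69; -0.12 -0.19 -0.03 0 0 -1 0.69; -0.14 -0.18 -0.03 0 0.12 -1 0.69; -0.16 -0.17 -0.03 0 0 -1 0.69; -0.18 -0.14 -0.03 0 0 -1 0.69; -0.19 -0.12 -0.03 0 0 -1 0.69"

```text
time: 29.78
ee_pos: [0.5489, 0.1834, 0.1542]
orientation: [-0.008, 0.964, -0.265, 0.006]
ft_force: [2.7, 3.5, -1.8]
gripper_width: 0.0268
```

```bash
python3 arc.py
```

```text
t 29.77 p [0.5489 0.1834 0.1542] psi -2.107 z [ 0.016  0.011 -1.   ] F [ 2.7  3.5 -1.8] w 0.0268 q [0.24 0.33 1.84 0.01 0.96 2.35]
phi -1.017 rad 0.0651 crank~ 1.1605497769967823 psi-(phi+pi/2) 0.481
-0.17 -0.09 -0.06 -0.05 0.08 -1.00 0.69; -0.24 -0.10 -0.03 0.00 0.00 -1.00 0.69; -0.25 -0.07 -0.03 -0.05 0.08 -1.00 0.69; -0.26 -0.04 -0.03 0.00 0.00 -1.00 0.69; -0.26 -0.01 -0.03 -0.05 0.08 -1.00 0.69; -0.26 0.02 -0.03 0.00 0.00 -1.00 0.69; -0.26 0.05 -0.03 0.00 0.00 -1.00 0.69; -0.25 0.08 -0.03 0.00 0.00 -1.00 0.69
```

Call:
move_arm:
  plan: "-0.17 -0.09 -0.06 -0.05 0.08 -0.5 0.69; -0.18 -0.08 -0.03 0 0 -0.5 0.69; -0.2 -0.06 0 0 0.08 0 0.69; 0 0 0 0 0 0 0.69"

```text
time: 30.28
ee_pos: [0.5424, 0.1824, 0.1592]
orientation: [-0.017, 0.949, -0.316, 0.016]
ft_force: [-1.0, -0.7, -0.5]
gripper_width: 0.0263
```

```bash
python3 arc.py
```

```text
t 30.27 p [0.5424 0.1824 0.1592] psi -2.213 z [ 0.041  0.023 -0.999] F [-1.  -0.7 -0.5] w 0.0263 q [0.24 0.3  1.87 0.02 0.93 2.45]
phi -1.114 rad 0.0629 crank~ 1.257065920763104 psi-(phi+pi/2) 0.472
-0.15 -0.12 -0.18 -0.11 0.20 -1.00 0.69; -0.25 -0.07 -0.03 0.00 0.00 -1.00 0.69; -0.26 -0.04 -0.03 -0.11 0.20 -1.00 0.69; -0.26 -0.01 -0.03 0.00 0.00 -1.00 0.69; -0.26 0.02 -0.03 -0.11 0.20 -1.00 0.69; -0.26 0.05 -0.03 0.00 0.00 -1.00 0.69; -0.25 0.08 -0.03 0.00 0.00 -1.00 0.69; -0.24 0.10 -0.03 0.00 0.00 -1.00 0.69
```

Call:
move_arm:
  plan: "-0.15 -0.08 -0.1 -0.1 0.3 0 0.69; -0.2 -0.08 0 0 0 0 0.69; 0 0 0 0 0 0 0.69"

```text
time: 30.65
ee_pos: [0.541, 0.1827, 0.1625]
orientation: [-0.019, 0.949, -0.315, 0.015]
ft_force: [0.0, -0.6, 0.1]
gripper_width: 0.0266
```

```bash
python3 - <<'E'
from arc import *
rows(n=2)
im,d=snap('scene','scene12'); crop(im,150,110,280,240,5,'c12b')
E
```

```text
t 30.65 p [0.541  0.1827 0.1625] psi -2.212 z [ 0.04   0.027 -0.999] F [ 0.  -0.6  0.1] w 0.0266 q [0.24 0.29 1.87 0.02 0.94 2.44]
phi -1.133 rad 0.0619 crank~ 1.276283616719803 psi-(phi+pi/2) 0.491
-0.14 -0.14 -0.26 -0.13 0.19 -1.00 0.69; -0.25 -0.07 -0.03 0.00 0.00 -1.00 0.69
```

View pics/c12b.png

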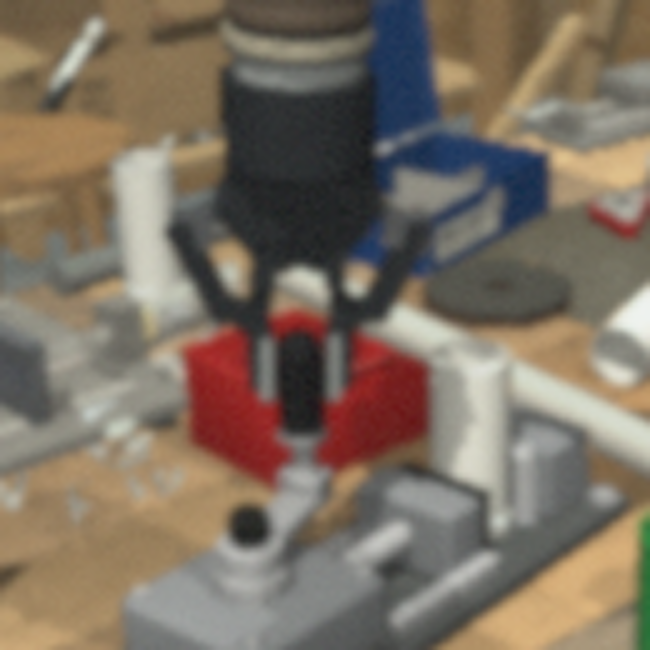

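Call:
move_arm:
  plan: "0.03 0.01 -0.1 -0.13 0.3 0 0.5; 0 0 0 0 0 0 0.45; 0 0 0.5 0 0 0 0.45; 0 0 1 0 0 0 0.45; 0 0 0.7 0 0 0 0.45; 0.4 -0.8 0 0 0 0 1; 0.25 -0.5 0 0 0 0 1; 0 0 0 0 0 0 1"

```text
time: 31.7
ee_pos: [0.5643, 0.1259, 0.2469]
orientation: [-0.0, 0.949, -0.314, -0.005]
ft_force: [-0.2, 0.0, 0.1]
gripper_width: -0.0001
```

```bash
python3 - <<'E'
from st import *
st()
im,d=snap('scene','scene13'); crop(im,150,110,280,240,5,'c13b')
im,d=snap('top','top13'); crop(im,150,140,270,230,6,'c13a')
E
```

```text
t 31.7 p [0.5643 0.1259 0.2469] psi -2.21 z [-0.009  0.004 -1.   ] F [-0.2  0.   0.1] w -0.0001 q [0.14 0.23 1.75 0.01 1.17 2.35]
```

View pics/c13b.png

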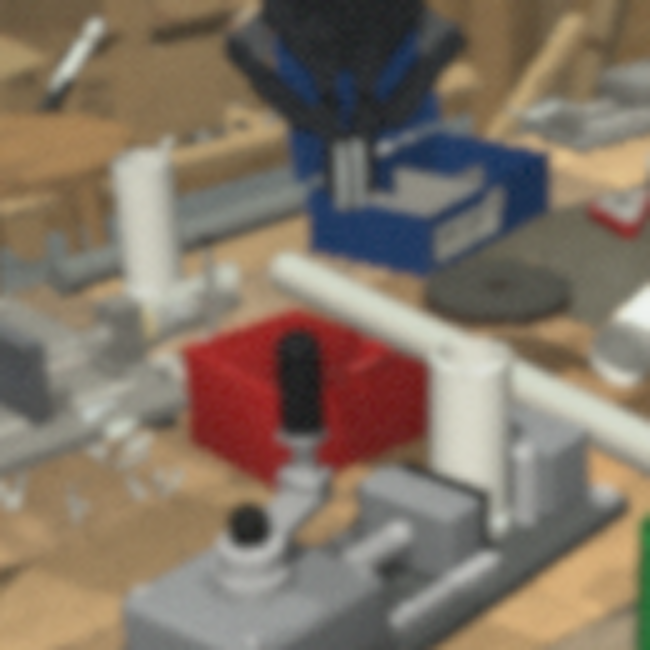

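View pics/c13a.png

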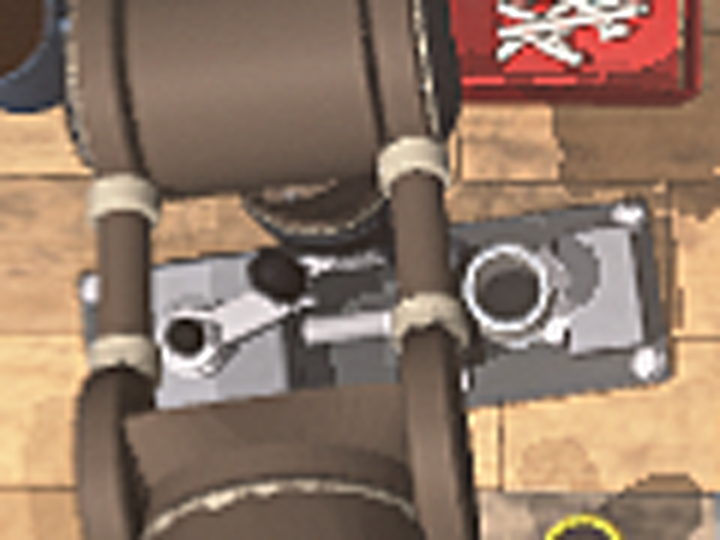

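```bash
cat > chk.py <<'E'
from st import *
import sys
def chk(tag):
    a=np.load(f'pics/{tag}.npz');P=cloud('top',a['d'])
    C=np.array([.52866,.14312]);yaw=.1434;Rm=R.from_euler('z',yaw).as_matrix()[:2,:2]
    m=(P[:,:,2]>.1)&(P[:,:,2]<.15);m[:178]=0;m[205:]=0;m[:,:226]=0;m[:,250:]=0
    Q=P[m];c,r=cv2.minEnclosingCircle(Q[:,:2].astype(np.float32));print('tube',c,r,'rel seat',((np.array(c)-C)@Rm-[0,-.083]).round(4),Q[:,2].max(),len(Q))
    m=(P[:,:,2]>.1)&(P[:,:,2]<.185);m[:178]=0;m[206:]=0;m[:,:172]=0;m[:,206:]=0
    Q=P[m]; print('grip',Q.mean(0).round(4),Q.max(0).round(4)); T=Q[Q[:,2]>Q[:,2].max()-.015]; print('top part',T.mean(0).round(4))
chk(sys.argv[1])
E
python3 chk.py top13
```

```text
tube (0.5403199195861816, 0.061203483492136) 0.022538522258400917 rel seat [-0.0002  0.0003] 0.13005955763995725 53
grip [0.5329 0.1944 0.1433] [0.5522 0.2481 0.1764]
top part [0.5415 0.1797 0.1698]
```

Call:
move_arm:
  plan: "0 0 -0.8 0 -0.08 0 1; -0.05 0.15 -0.9 0 0 0 1; 0 0 0 0 0 0 1"

```text
time: 32.17
ee_pos: [0.5595, 0.1357, 0.1769]
orientation: [-0.002, 0.95, -0.313, -0.002]
ft_force: [-0.4, 0.2, -0.3]
gripper_width: -0.0003
```

```bash
python3 st.py
```

```text
t 32.17 p [0.5595 0.1357 0.1769] psi -2.207 z [-0.003  0.005 -1.   ] F [-0.4  0.2 -0.3] w -0.0003 q [0.16 0.3  1.81 0.01 1.03 2.36]
```

Call:
move_arm:
  plan: "-0.17 0.38 0 0 0 0 1; -0.17 0.38 0 0 0 0 1; -0.17 0.38 0 0 0 0 1; -0.15 0.35 -0.05 0 0 0 1; -0.15 0.3 -0.12 0 0 0 1; 0 0 0 0 0 0 1"

```text
time: 32.92
ee_pos: [0.5269, 0.2145, 0.175]
orientation: [-0.004, 0.95, -0.311, 0.001]
ft_force: [-0.4, -0.2, -0.9]
gripper_width: -0.0003
```

```bash
python3 - <<'E'
from st import *
s,M=st(); p=s['ee_pos'][:2]-[.5147,.2388]; print(p@[.414,-.91],p@[.91,.414])
im,d=snap('scene','scene14'); crop(im,150,110,280,240,5,'c14b')
E
```

```text
t 32.92 p [0.5269 0.2145 0.175 ] psi -2.204 z [ 0.004  0.007 -1.   ] F [-0.4 -0.2 -0.9] w -0.0003 q [0.31 0.29 1.84 0.01 1.01 2.51]
0.027133170966824962 0.001094405516368932
```

View pics/c14b.png

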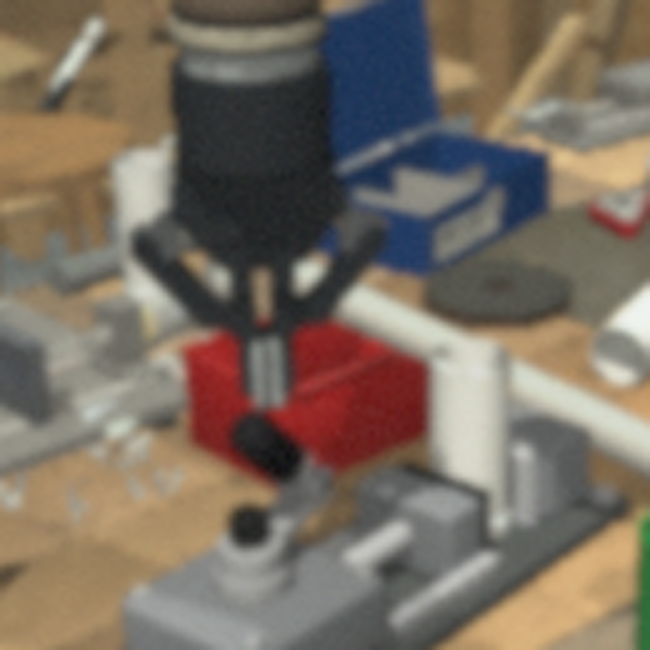

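Call:
move_arm:
  plan: "-0.1 0.22 -0.2 0 0 0 1; -0.06 0.14 -0.25 0 0 0 1; 0 0 -0.1 0 0 0 1; 0 0 0 0 0 0 1"

```text
time: 33.48
ee_pos: [0.5224, 0.2294, 0.1544]
orientation: [-0.005, 0.95, -0.312, 0.002]
ft_force: [-1.4, -1.7, 5.3]
gripper_width: -0.0002
```

```bash
python3 - <<'E'
from st import *
s,M=st(); p=s['ee_pos'][:2]-[.5147,.2388]; print(p@[.414,-.91],p@[.91,.414])
E
```

```text
t 33.48 p [0.5224 0.2294 0.1544] psi -2.205 z [ 0.008  0.007 -1.   ] F [-1.4 -1.7  5.3] w -0.0002 q [0.34 0.32 1.85 0.01 0.97 2.54]
0.011725492213584002 0.003137760941775593
```

Call:
move_arm:
  plan: "0 0 -0.12 0 0 0 1; 0 0 -0.1 0 0 0 1; 0 0 0 0 0 0 1"

```text
time: 33.85
ee_pos: [0.5256, 0.2295, 0.154]
orientation: [-0.005, 0.95, -0.312, 0.004]
ft_force: [-0.1, 0.5, 0.0]
gripper_width: -0.0002
```

```bash
python3 st.py
```

```text
t 33.85 p [0.5256 0.2295 0.154 ] psi -2.205 z [ 0.012  0.007 -1.   ] F [-0.1  0.5  0. ] w -0.0002 q [0.33 0.32 1.84 0.   0.96 2.54]
```

It no longer goes down, so the handle is at its folded stop. Lift away and check.

Call:
move_arm:
  plan: "0 0 0.6 0 0 0 1; 0 0 1 0 0 0 1; 0 0 1 0 0 0 1; -1 -0.5 0.5 0 0 0 1; -1 -1 0 0 0 0 1; -1 -1 0 0 0 0 1; -1 -1 0 0 0 0 1; 0 0 0 0 0 0 1"

```text
time: 34.85
ee_pos: [0.3587, 0.0847, 0.275]
orientation: [-0.003, 0.95, -0.312, 0.001]
ft_force: [0.3, 0.4, 0.0]
gripper_width: 0.0001
```

```bash
python3 - <<'E'
from st import *
st()
im,d=snap('scene','scene15'); crop(im,150,130,280,260,5,'c15b')
im,d=snap('top','top15'); crop(im,130,130,270,230,5,'c15a')
E
python3 chk.py top15
```

```text
t 34.85 p [0.3587 0.0847 0.275 ] psi -2.206 z [ 0.004  0.004 -1.   ] F [0.3 0.4 0. ] w 0.0001 q [ 0.11 -0.25  2.17  0.    1.22  2.32]
tube (0.540583610534668, 0.06143316254019737) 0.022679733112454414 rel seat [0.0001 0.0004] 0.12726572755819765 54
grip [0.5213 0.2214 0.1193] [0.5428 0.2505 0.134 ]
top part [0.5157 0.233  0.1258]
```

View pics/c15b.png

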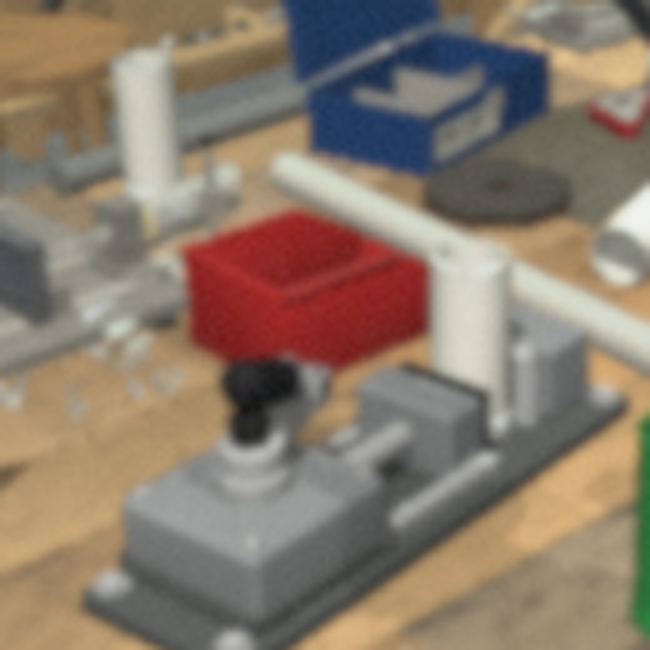

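View pics/c15a.png

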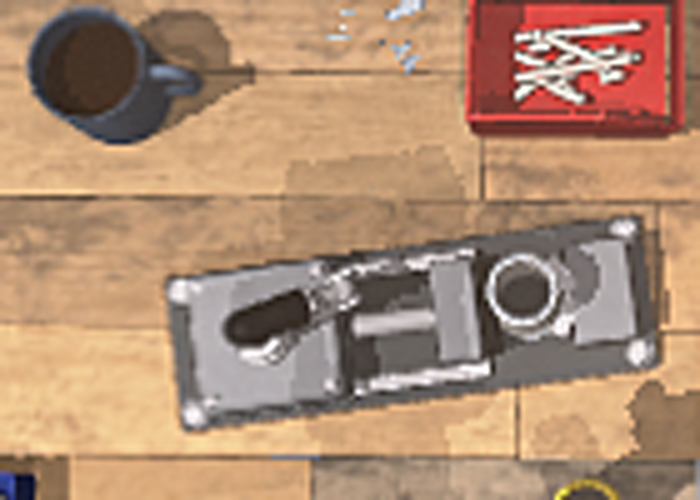

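```bash
python3 - <<'E'
from h import *
p=atz('top',*c2p(337,291,130,130,5),.09)[:2]; A=np.array([.5147,.2388]); v=p-A
print('crank',.1434-np.arctan2(v[1],v[0])+2*np.pi,np.linalg.norm(v))
a=np.load('pics/top0.npz')['im'].astype(int);b=np.load('pics/top15.npz')['im'].astype(int)
for nm,(x0,y0,x1,y1) in dict(mug=(128,125,172,165),offcut=(295,150,330,174)).items(): print(nm,abs(a-b)[y0:y1,x0:x1].mean())
P=cloud('top',np.load('pics/top15.npz')['d']);C=np.array([.52866,.14312]);Rm=R.from_euler('z',.1434).as_matrix()[:2,:2]
m=(abs(P[:,:,2]-.057)<.006);m[:178]=0;m[208:]=0;m[:,:213]=0;m[:,:]&=True;m[:,232:]=0
Q=(P[m][:,:2]-C)@Rm-[0,-.083];print('moving jaw y rel seat',np.percentile(Q[:,1],[2,50,98]).round(4))
E
```

```text
crank 7.527757643803237 0.06024135724274316
mug 1.362121212121212
offcut 1.1111111111111112
moving jaw y rel seat [0.0227 0.0443 0.0629]
```

```bash
python3 -c "
from plant import sign_off,read_state
print(read_state()['time']); print(sign_off())"
```

```text
34.95
the job is handed in; nothing more can be done
None
```

I handed the job in at 34.95 s, with all four steps done as far as I can tell. `sign_off` gave no verdict.

**What I did**
- I stood the pale head tube about 10 mm on the gearbox side of the seat and let go of it.
- I swung the handle to its upright stop. The first lift left it about 0.2 rad short because the fingers slipped off, so I pushed it the rest of the way with the fingers closed.
- I cranked clockwise to the stop in two strokes, with one regrip at about 4.5 rad.
- I folded the handle down by pushing and pressing on it, then backed the arm away.

**Last checks, from the camera**
- **Tube:** standing upright, about 0.5 mm from the seat.
- **Pad:** its face is about 22.7 mm from the seat, so it touches the tube.
- **Crank:** about 7.53 rad by image, against the stop at 7.55. It did not move further when pushed again.
- **Handle:** the grip's highest point is 134 mm, against 136 mm when folded at the start. It did not go lower when pressed.
- **Mug and offcut:** no visible change from the first picture.

**Not confirmed:** I could not measure the pad force directly; I inferred it from the crank angle. The force sensor sometimes read near zero while the tool was clearly pushing against a stop, so I relied on blocked motion instead.

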